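Empty the core rack with the draw hook and sort bone from rock

TASK

Empty the core rack: take the hook from its mat and with it draw every core sled out of its deep tube by the pull loop, keeping your fingers off a sled until it is out, then sort by type: blue-capped sleds and the toe bone into the blue bin, orange-capped sleds and the tall pinkish rock lump by the bins into the orange bin (there may be fewer things than usual). Finish with the hook lying flat on its rubber mat, and leave everything else on the bench, the small stones at the left end of the board too, where it is.

Things in the scene. Friction and masses are not known exactly. Their poses are not given: they have to be found in the camera images.
- rack: fixed rack of three level grey tubes at y = -76, 0, +76 mm. Origin on the board under the middle tube's mouth; +x goes down the bores, z up. Bores 56 mm across, wall 4 mm, axis 40 mm above the board, 165 mm deep, back closed; a window in the top, 35 to 108 mm behind the mouth. Sleds start in separate tubes, loop to the mouth, loop centre 40 to 75 mm behind it; a tube may be empty
- board_top (a point): centre of the top of the fixed plywood sorting board laid over the bench rubble, 350 mm (x) by 960 mm (y); its flat top, 42 mm above the bench (z = 42 mm), carries all the things below; a desk lamp stands behind it, its shade hanging behind the bins (x over 0.7 m): keep the arm clear of it
- rack_shelf (a point): centre of the top of the fixed aluminium landing shelf in front of the tube mouths, 110 mm deep (from the mouths towards the robot) and 238 mm wide; its top is 15.5 mm above the board, level with the sleds' runners, so a drawn sled slides out onto it
- core_bone_a_center (a point): centre of a core sled's cylinder (44 mm across, 60 mm long; blue end caps and runners, pale bone-bearing core), about 0.2 kg, on two runners (underside 22 mm below this point) that keep it from rolling. +x runs along the cylinder away from its pull loop (into the tube at the start), z up. May be absent
- core_bone_b_center (a point): centre of a core sled's cylinder (44 mm across, 60 mm long; blue end caps and runners, pale bone-bearing core), about 0.2 kg, on two runners (underside 22 mm below this point) that keep it from rolling. +x runs along the cylinder away from its pull loop (into the tube at the start), z up. May be absent
- core_rock_center (a point): centre of a core sled's cylinder (44 mm across, 60 mm long; orange end caps and runners, red-brown barren rock core), about 0.2 kg, on two runners (underside 22 mm below this point) that keep it from rolling. +x runs along the cylinder away from its pull loop (into the tube at the start), z up. May be absent
- core_bone_a_loop (a point): centre of the opening of core_bone_a's pull loop: level loop of 5 mm steel wire on the sled's front end, opening 23 x 23 mm, open upwards and downwards; 41.5 mm in front (-x) of the cylinder's centre and 6 mm below it; the loop's front edge is 16 mm beyond this point
- core_bone_b_loop (a point): centre of the opening of core_bone_b's pull loop: level loop of 5 mm steel wire on the sled's front end, opening 23 x 23 mm, open upwards and downwards; 41.5 mm in front (-x) of the cylinder's centre and 6 mm below it; the loop's front edge is 16 mm beyond this point
- core_rock_loop (a point): centre of the opening of core_rock's pull loop: level loop of 5 mm steel wire on the sled's front end, opening 23 x 23 mm, open upwards and downwards; 41.5 mm in front (-x) of the cylinder's centre and 6 mm below it; the loop's front edge is 16 mm beyond this point
- hook_handle (a point): centre of the hook tool's wooden handle (90 long, 24 wide, 30 mm high, underside 15 mm below; grasp here across the width). +x points along the tool to the hook, z up. A 6 mm steel rod, axis 2 mm above this point, runs to x = +125 mm; there its 6 mm tip is bent square down, ending level with the handle's underside. 0.11 kg, lies stable with the tip down
- hook_tip (a point): lower end of the hook tool's bent tip: 125 mm ahead (+x) of the handle's centre and 15 mm below it
- mat: fixed black rubber mat, 250 by 80 mm, 3 mm thick, on which the hook tool lies; origin at the centre of its underside, x along its length
- bin_blue: fixed open blue bin, outside 135 (its x) by 240 (its y) by 40 mm high, wall and floor 5 mm; origin at the centre of its underside, z up
- bin_orange: fixed open orange bin of the same size; origin at the centre of its underside, z up
- toe_bone_center (a point): loose toe bone, tan, dumb-bell shaped, 67 by 82 by 30 mm over all: it lies aslant in its own frame, long axis from (-16, +24) to (+15, -20) mm in x, y of this frame, shank about 22 mm thick in the middle. This point is the middle of the shank, 13 mm above its underside; z up. 0.06 kg. It may be absent
- lump_center (a point): loose lump of pinkish matrix rock, 44 (its x) by 60 (its y) by 46 mm high, 0.21 kg; this point is its centre, half-way up; grasp across its x. It may be absent
- flat_stone: bystander at the board's left end: flat pinkish stone, 58 by 56 by 29 mm, no part of the job; origin under its centre
- chalk: bystander at the board's left end: pale lump of chalk, 43 by 43 by 24 mm; origin under its centre
- clod: bystander at the board's left end: small dark brown clod, 34 by 36 by 21 mm; origin under its centre

How it is judged:
By the outcome, as a careful person would: the job done as asked, in the order asked, and still so for the second after the job is handed in, with the robot touching nothing.
Of core_bone_a, core_bone_b, core_rock only 2 to 3 are there at a start; the rules pass over those that are not, and their reading is None.
Of toe_bone, lump only 1 to 2 are there at a start; the rules pass over those that are not, and their reading is None.
At some moment in a run one of toe_bone, lump may be knocked a few centimetres aside while the robot is not near it.
It also fails if it takes over 210 s, if anything falls off the work surface, if the arm or the gripper's body presses on something with over 40 N, if the wrist force passes 120 N, or if a joint passes its speed limit or range.

ROBOT

A 7-joint arm with a two-finger parallel gripper is mounted at the origin on a cart in front of the work surface, level with it; the furniture and walls round the work are solid. World frame = base frame: x ahead of the robot, y to its left, z up, the work surface at z = 0. Lengths are in m, angles in rad, forces in N, time in s.
With the tool pointing down it reaches from about 0.425 to 0.925 m from the base axis. Payload 6.8 kg.
Tool frame: the origin (TCP) lies at the very end of the fingers, on their centre line; the grasp point (between the pads) lies 19 mm behind it; z points along the fingers, x is the direction in which the jaws open and shut, and the axes are right-handed (so a half turn about z gives the same grasp; the last joint's range is limited). The gripper opens to 85 mm and grips with 20 to 120 N. Pads are 22 mm wide; open, the fingers measure 114 mm over their backs; the gripper's body (76 mm by 85 mm) begins 54 mm behind the grasp point. The pads swing forward as they close: fully open they stand 13 mm farther back than shut.
Start: joints at [1.193, 0.477, 0.022, 1.555, -0.011, 1.109, -0.083], TCP at [0.18, -0.651, 0.231] pointing down, gripper open.
Joint ranges: [-2.96, 2.96], [-0.34, 2.1], [-1.41, 1.46], [0.24, 2.44], [-1.37, 4.51], [0.17, 1.92], [-2.96, 2.96]. Speed limits (rad/s): [2.39, 2.39, 3.14, 3.14, 3.14, 3.14, 3.14].

INTERFACE

Orientations are given as a rotation vector (axis times angle).
In Python, from bench import r, grab_frame gives the robot as it stands. The module is installed in compiled form; this text tells all that it offers.
- The arm moves only by the tool send_rows, never from a script. Its argument "series" is a list of rows, each a list of 2 entries, a list of its own where there are three numbers: the shift along the tool's x, y, z in m, then the turn, a rotation vector about the tool's x, y, z in units of 5 degrees (1.0 is 5 degrees). A call has 1 to 20 rows; each row shifts and turns the commanded pose from where the row before left it, along the tool's axes as they then stand; what a row does not reach is not made up. A row lasts 1/8 s, in which the tool goes at most 62.5 mm and 10.7 degrees, less where a joint would pass 70% of its speed; a pose out of reach is approached as far as the arm can. A call is refused whole if a number of a shift passes 0.0625 or a number of a turn 1, either way. A call with a gripper value outside its range is refused whole. "fingers" is the closure in counts, from 0 (fully open) to 255 (shut), set as the call begins (left out, the last holds). The fingers move at their own pace and stop on an object; "grip_force" is the grip in N (left out, the last holds). Time passes only in rows, so rows that do not move let the fingers close. It gives the time, the measured TCP pose, the force and the opening at its end, in the units of the state.
- r.get_obs(): the state, without advancing time (a new reading comes with each control period).
- grab_frame(name): name is "side" or "top"; returns a dict with "frame" (420x560x3 uint8, red, green, blue), "fx", "fy", "cx", "cy" (pixels), "origin" and "rotation" of the camera in the world. Camera axes: x right, y down, z forward; pixel columns grow to the right and rows downward; lengths in m; the calibration is good to about 2 mm. A picture is of the moment at which its call begins. There is no depth.
- r.hand_in(): hands the job in, once; it reports no verdict.
The state is a dict: "clock": time; "joints": joint angles; "qvel": joint speeds; "tau": joint torques, N m; "tcp_pos": TCP position; "orientation": TCP orientation; "contact_force": force on the tool from outside, world axes, zero at the start; "moment": the same for the moment, N m; "grip_width": finger opening in m.
Only numpy, scipy, OpenCV 4.12 (cv2) and the standard library are available. Lean on these libraries where they do the work, as an engineer would, in place of code of your own. Each camera call takes 0.05 s, during which the arm holds its last target.

## Working session

There is one attempt and no reset: what is moved stays moved. The work goes in short steps, Python scripts to look and compute and a tool call to move; the robot and the scene stay as the last step left them, time stands still between calls to the robot, and variables do not carry over. Pictures are saved under pics/ and viewed, and the job is handed in when it is done.

Besides the shell and the picture viewer there is one more tool, called after "Request:" as a command line: name --argument value ..., lists and objects as JSON in quotes. send_rows: Moves the arm, as the interface text tells. Its arguments: {"type":"object","properties":{"series":{"type":"array"},"fingers":{"type":"number"},"grip_force":{"type":"number"}},"required":["series"]}

```bash
mkdir -p pics; ls
cat > h.py <<'E'
import numpy as np,cv2
from bench import r,grab_frame
from scipy.spatial.transform import Rotation as R
def snap(n,f):
    d=grab_frame(n); im=d['frame'][:,:,::-1]; cv2.imwrite(f'pics/{f}.png',im); np.savez(f'pics/{f}.npz',**d); return d
def crop(f,x0,y0,x1,y1,k,out):
    im=cv2.imread(f'pics/{f}.png')[y0:y1,x0:x1]; cv2.imwrite(f'pics/{out}.png',cv2.resize(im,None,fx=k,fy=k,interpolation=cv2.INTER_CUBIC))
def px2z(d,u,v,z):
    o=np.array(d['origin']);Rm=np.array(d['rotation'])
    ray=Rm@np.array([(u-d['cx'])/d['fx'],(v-d['cy'])/d['fy'],1]); return o+ray*(z-o[2])/ray[2]
def proj(d,p):
    c=np.array(d['rotation']).T@(np.array(p)-np.array(d['origin'])); return c[0]/c[2]*d['fx']+d['cx'],c[1]/c[2]*d['fy']+d['cy']
def ld(f): return {k:v for k,v in np.load(f'pics/{f}.npz').items()}
E
python3 - <<'E'
from h import *
for n in('side','top'):
    d=snap(n,n+'0'); print(n,d['fx'],d['cx'],d['cy'],d['origin'],d['rotation'])
o=r.get_obs();print(o); print(R.from_rotvec(o['orientation']).as_matrix())
E
```

```text
pics
side 505.242472185596 271.7921549085038 212.02934503989994 [0.4234516  1.08486536 0.86657875] [-0.1690503   2.73387726 -1.37065811]
top 473.70714734246985 280.17968922430265 218.68736047228276 [0.41110655 0.06944925 1.37804375] [-2.17634861  2.1600208  -0.11534603]
{'clock': 0.1, 'joints': array([ 1.19291594,  0.47772168,  0.02232497,  1.55627924, -0.0115085 ,
        1.10928216, -0.08312074]), 'qvel': array([-0.00135406, -0.00151593, -0.00109586,  0.00019847,  0.00071761,
       -0.00165494, -0.00102413]), 'tau': array([ 3.69605783e-03, -5.97764146e+01,  1.61269795e+00, -2.81956708e+01,
        1.27176617e-02,  4.99834932e-03,  3.99599841e-06]), 'tcp_pos': array([ 0.17977624, -0.65010979,  0.23045071]), 'orientation': array([-2.49932543e+00,  1.90197864e+00,  2.04120199e-03]), 'contact_force': array([-0.12426829, -1.11165527,  0.07511476]), 'moment': array([0.00567948, 0.02736674, 0.00995209]), 'grip_width': 0.08543692660120512}
[[ 2.66530908e-01 -9.63826237e-01 -5.09031458e-04]
 [-9.63825110e-01 -2.66531377e-01  1.47749621e-03]
 [-1.55972247e-03  9.68188938e-05 -9.99998779e-01]]
```

```bash
sed -i "s/Rm=np.array(d\['rotation'\])/Rm=R.from_rotvec(d['rotation']).as_matrix()/; s/np.array(d\['rotation'\]).T@/R.from_rotvec(d['rotation']).as_matrix().T@/" h.py
```

```text
(no output)
```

View pics/top0.png

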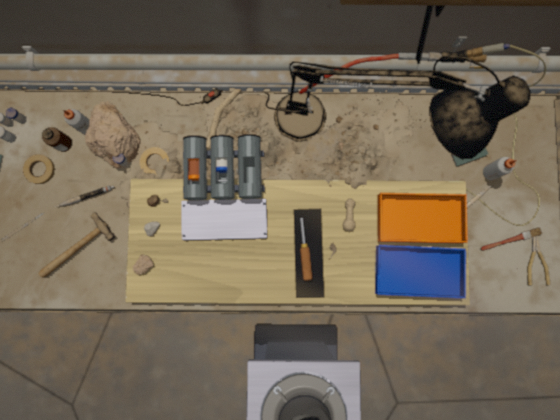

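View pics/side0.png

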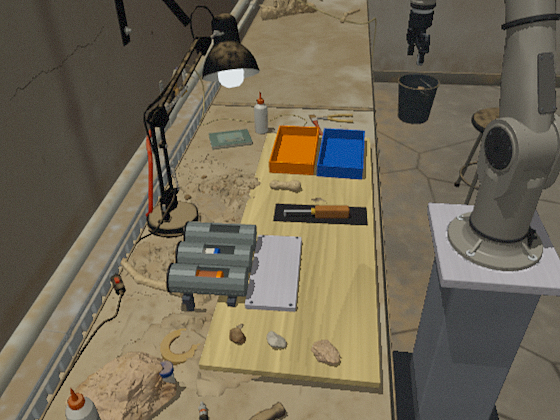

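Run:
```python
from h import *
crop('top0',120,125,280,305,4.4,'c1'); crop('top0',280,180,480,305,4,'c2'); crop('side0',160,210,310,310,5,'c3')
```

```text
(no output)
```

View pics/c1.png

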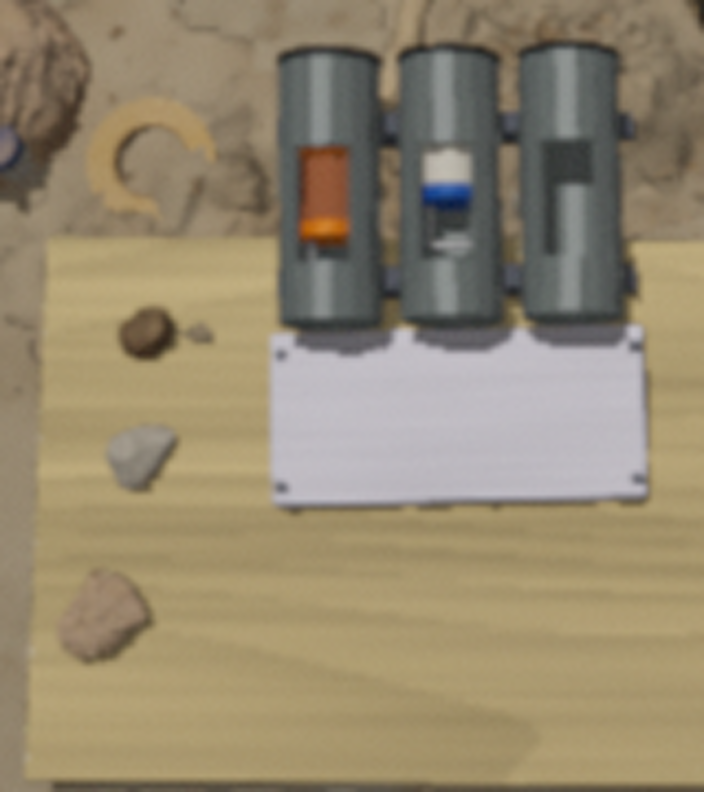

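View pics/c2.png

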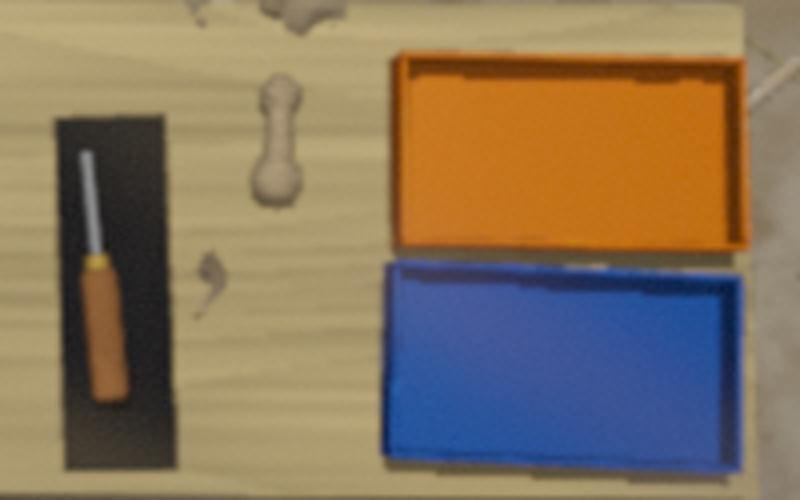

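View pics/c3.png

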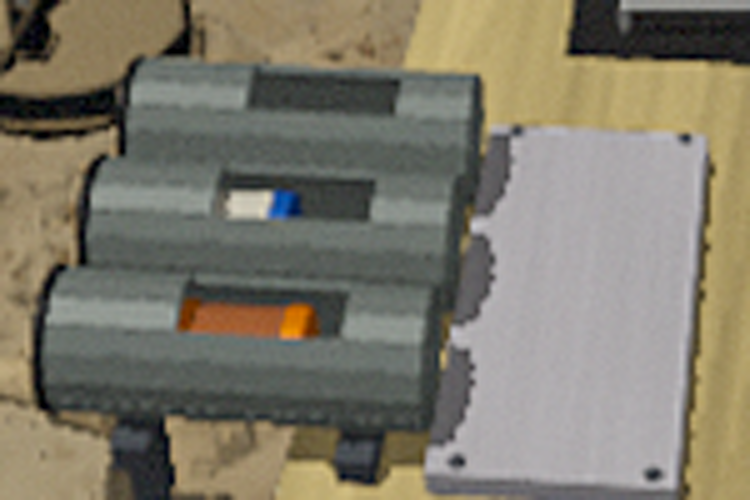

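```bash
cat >> h.py <<'E'
def cp(d,x0,y0,k,x,y,z): return px2z(d,x0+(x+.5)/k-.5,y0+(y+.5)/k-.5,z)
E
python3 - <<'E'
from h import *
np.set_printoptions(precision=4,suppress=True)
T=ld('top0');S=ld('side0')
a=lambda n,x,y,z:print(n,cp(T,120,125,4.4,x,y,z))
b=lambda n,x,y,z:print(n,cp(T,280,180,4,x,y,z))
c=lambda n,x,y,z:print(n,cp(S,160,210,5,x,y,z))
for q in[(272,335),(644,327),(648,497),(272,505)]:a('shelf',*q,.0575)
for q in[(490,127),(708,140),(690,490),(427,475)]:c('shelfS',*q,.0575)
for q in[(330,327),(451,324),(572,320)]:a('mouth',*q,.114)
for q in[(330,50),(449,47),(568,45)]:a('back',*q,.114)
for q in[(46,238),(28,778)]:a('board',*q,.042)
b('hk',97,262,.075);b('hk',110,400,.075);b('hk mid',104.5,331,.075);b('hk tip',86,152,.063)
for q in[(56,118),(164,115),(176,467),(66,470)]:b('mat',*q,.045)
b('toe',278,142,.055);b('toe1',281,95,.06);b('toe2',275,182,.06)
for q in[(397,55),(746,57),(747,250),(395,247)]:b('or',*q,.082)
for q in[(388,263),(743,277),(742,472),(383,460)]:b('bl',*q,.082)
a('Ocap front',325,243,.102);a('Bcap front',447,207,.102);a('B loop?',452,243,.076)
a('Ocap seam',325,217,.104);a('Bcap seam',447,184,.104)
a('win',325,262,.108);a('win',447,262,.108)
E
```

```text
shelf [0.5987 0.3462 0.0575]
shelf [0.6057 0.1085 0.0575]
shelf [0.4968 0.1048 0.0575]
shelf [0.49   0.3431 0.0575]
shelfS [0.6081 0.11   0.0575]
shelfS [0.4977 0.1084 0.0575]
shelfS [0.4849 0.3427 0.0575]
shelfS [0.5982 0.3471 0.0575]
mouth [0.5959 0.299  0.114 ]
mouth [0.5983 0.225  0.114 ]
mouth [0.6014 0.151  0.114 ]
back [0.7696 0.3036 0.114 ]
back [0.7721 0.2298 0.114 ]
back [0.774  0.1559 0.114 ]
board [0.6634 0.4982 0.042 ]
board [0.3169 0.4955 0.042 ]
hk [0.4757 0.0024 0.075 ]
hk [ 0.3816 -0.0067  0.075 ]
hk mid [ 0.4285 -0.0029  0.075 ]
hk tip [0.553  0.0096 0.063 ]
mat [0.579  0.0301 0.045 ]
mat [ 0.5817 -0.0464  0.045 ]
mat [ 0.335  -0.0544  0.045 ]
mat [0.3324 0.0221 0.045 ]
toe [ 0.5619 -0.1257  0.055 ]
toe1 [ 0.5946 -0.1273  0.06  ]
toe2 [ 0.5332 -0.1226  0.06  ]
or [ 0.6201 -0.2045  0.082 ]
or [ 0.6205 -0.4461  0.082 ]
or [ 0.4869 -0.4423  0.082 ]
or [ 0.4871 -0.2012  0.082 ]
bl [ 0.4761 -0.1963  0.082 ]
bl [ 0.4684 -0.439   0.082 ]
bl [ 0.3366 -0.4339  0.082 ]
bl [ 0.3428 -0.1911  0.082 ]
Ocap front [0.6503 0.3057 0.102 ]
Bcap front [0.6736 0.2305 0.102 ]
B loop? [0.6558 0.2301 0.076 ]
Ocap seam [0.6663 0.3058 0.104 ]
Bcap seam [0.6877 0.2305 0.104 ]
win [0.6373 0.3043 0.108 ]
win [0.6379 0.229  0.108 ]
```

Run:
```python
from h import *
crop('top0',180,145,240,195,12,'c4'); crop('side0',185,235,265,290,9,'c5')
```

```text
(no output)
```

View pics/c4.png

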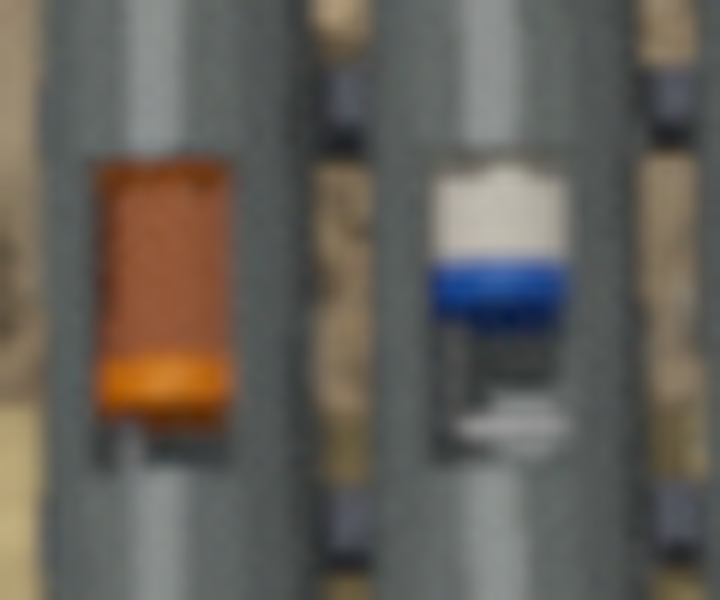

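View pics/c5.png

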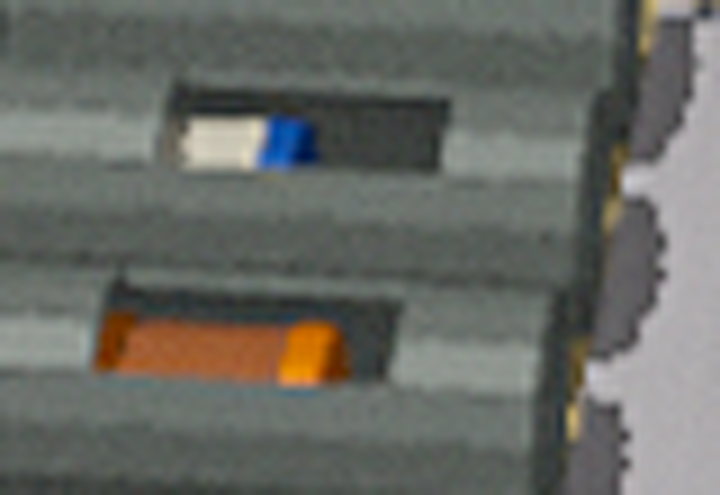

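Run:
```python
from h import *
np.set_printoptions(precision=4,suppress=True)
T=ld('top0');S=ld('side0')
a=lambda n,x,y,z:print(n,cp(T,180,145,12,x,y,z))
c=lambda n,x,y,z:print(n,cp(S,185,235,9,x,y,z))
a('Bfront',500,310,.1015);a('Bfront',500,325,.1015);a('Bseam',500,262,.1015);a('loopfront',515,425,.0735)
a('Ofront',165,400,.1015);a('Ofront',165,418,.1015);a('Oseam',165,355,.1015);a('Oleg',130,440,.0735)
a('winO',165,465,.11);a('winB',500,462,.11)
c('Bf',312,125,.1015);c('Of',335,325,.1015);c('Oback',135,320,.1015)
c('winB',445,100,.112);c('winO',400,300,.112)
```

```text
Bfront [0.6773 0.2306 0.1015]
Bfront [0.6738 0.2305 0.1015]
Bseam [0.6884 0.2308 0.1015]
loopfront [0.6559 0.2301 0.0735]
Ofront [0.6558 0.3065 0.1015]
Ofront [0.6517 0.3064 0.1015]
Oseam [0.6663 0.3067 0.1015]
Oleg [0.6517 0.3195 0.0735]
winO [0.6393 0.3045 0.11  ]
winB [0.6406 0.2288 0.11  ]
Bf [0.679  0.2214 0.1015]
Of [0.6572 0.2941 0.1015]
Oback [0.7065 0.2978 0.1015]
winB [0.6437 0.2199 0.112 ]
winO [0.6402 0.2945 0.112 ]
```

```bash
cat > go.py <<'E'
import sys
from h import *
np.set_printoptions(precision=4,suppress=True)
# args: yaw(deg of world tool-x angle) then waypoints x,y,z ...
def go(yaw,*wps,step=.05):
    o=r.get_obs(); p=np.array(o['tcp_pos']);M=R.from_rotvec(o['orientation']).as_matrix()
    y=np.radians(yaw); Md=np.array([[np.cos(y),np.sin(y),0],[np.sin(y),-np.cos(y),0],[0,0,-1]])
    w=(R.from_matrix(M).inv()*R.from_matrix(Md)).as_rotvec(degrees=True)/5
    print('pos',p,'yaw',np.degrees(np.arctan2(M[1,0],M[0,0])),'turn total(5deg)',w,'w',o['grip_width'],'t',o['clock'],'F',o['contact_force'])
    for q in wps:
        q=np.array(q); d=Md.T@(q-p); n=int(np.ceil(np.linalg.norm(d)/step)) or 1
        print('->',q,'total',d,'rows',n,'each',d/n); p=q
if __name__=='__main__':
    a=sys.argv[1:]; st=.05
    if a[0].startswith('s'): st=float(a[0][1:]);a=a[1:]
    go(float(a[0]),*[[float(v) for v in w.split(',')] for w in a[1:]],step=st)
E
python3 go.py -84.5 .45,-.35,.23 .4285,-.003,.14 .4285,-.003,.048
```

```text
pos [ 0.1798 -0.6501  0.2305] yaw -74.54204126307674 turn total(5deg) [0.0027 0.0177 1.9916] w 0.08543692660120512 t 0.1 F [-0.1243 -1.1117  0.0751]
-> [ 0.45 -0.35  0.23] total [-0.2728 -0.2977  0.0005] rows 9 each [-0.0303 -0.0331  0.0001]
-> [ 0.4285 -0.003   0.14  ] total [-0.3475 -0.0119  0.09  ] rows 8 each [-0.0434 -0.0015  0.0112]
-> [ 0.4285 -0.003   0.048 ] total [0.    0.    0.092] rows 2 each [0.    0.    0.046]
```

Request:
send_rows --series '[[[0,0,0],[0,0,1]],[[0,0,0],[0,0,1]],[[-0.03,-0.033,0],[0,0,0]],[[-0.03,-0.033,0],[0,0,0]],[[-0.03,-0.033,0],[0,0,0]],[[-0.03,-0.033,0],[0,0,0]],[[-0.03,-0.033,0],[0,0,0]],[[-0.03,-0.033,0],[0,0,0]],[[-0.03,-0.033,0],[0,0,0]],[[-0.03,-0.033,0],[0,0,0]],[[-0.03,-0.033,0],[0,0,0]],[[-0.043,0,0.01],[0,0,0]],[[-0.043,0,0.01],[0,0,0]],[[-0.043,0,0.01],[0,0,0]],[[-0.043,0,0.01],[0,0,0]],[[-0.043,0,0.01],[0,0,0]],[[-0.043,0,0.01],[0,0,0]],[[-0.043,0,0.01],[0,0,0]],[[0,0,0],[0,0,0]]]' --fingers 0 --grip_force 60

```text
clock: 2.48
tcp_pos: [0.4203, -0.051, 0.1606]
orientation: [2.33, -2.106, -0.003]
contact_force: [-0.2, -1.0, 0.7]
grip_width: 0.085
```

```bash
python3 go.py -84.4 .4285,-.003,.12 .4285,-.003,.048
```

```text
pos [ 0.4203 -0.051   0.1606] yaw -84.21332619257707 turn total(5deg) [0.0197 0.0113 0.0373] w 0.08498461939826575 t 2.475 F [-0.1981 -0.9989  0.7288]
-> [ 0.4285 -0.003   0.12  ] total [-0.047  -0.0129  0.0406] rows 2 each [-0.0235 -0.0064  0.0203]
-> [ 0.4285 -0.003   0.048 ] total [0.    0.    0.072] rows 2 each [0.    0.    0.036]
```

Request:
send_rows --series '[[[-0.0235,-0.0064,0.02],[0,0,0]],[[-0.0235,-0.0064,0.02],[0,0,0]],[[0,0,0.03],[0,0,0]],[[0,0,0.025],[0,0,0]],[[0,0,0.01],[0,0,0]],[[0,0,0],[0,0,0]]]'

```text
clock: 3.22
tcp_pos: [0.4294, -0.0065, 0.0561]
orientation: [2.323, -2.113, -0.001]
contact_force: [0.4, 0.4, 0.1]
grip_width: 0.0853
```

```bash
python3 go.py -84.4 .4285,-.003,.050
python3 - <<'E'
from h import *
snap('top','top1');snap('side','side1'); crop('top1',270,180,370,310,6,'c6');crop('side1',240,160,400,260,5,'c7')
E
```

```text
pos [ 0.4294 -0.0065  0.0561] yaw -84.58683351758317 turn total(5deg) [ 0.0121 -0.0019 -0.0374] w 0.08529865451197492 t 3.225 F [0.4058 0.3916 0.0869]
-> [ 0.4285 -0.003   0.05  ] total [-0.0036  0.0006  0.0061] rows 1 each [-0.0036  0.0006  0.0061]
```

View pics/c7.png

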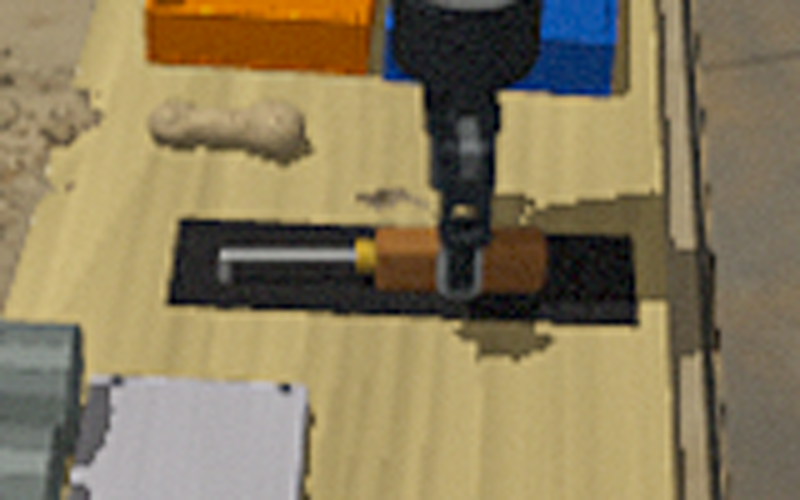

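Request:
send_rows --series '[[[-0.0036,0,0.007],[0,0,0]],[[0,0,0],[0,0,0]]]'

```text
clock: 3.58
tcp_pos: [0.4292, -0.002, 0.0493]
orientation: [-2.325, 2.112, -0.0]
contact_force: [-0.6, -0.1, -0.6]
grip_width: 0.086
```

Request:
send_rows --series '[[[0,0,0],[0,0,0]],[[0,0,0],[0,0,0]],[[0,0,0],[0,0,0]],[[0,0,0],[0,0,0]],[[0,0,0],[0,0,0]],[[0,0,0],[0,0,0]]]' --fingers 255 --grip_force 80

```text
clock: 4.32
tcp_pos: [0.4295, -0.0024, 0.0496]
orientation: [-2.324, 2.113, -0.001]
contact_force: [-0.8, 0.1, 5.4]
grip_width: 0.0226
```

```bash
python3 go.py -84.4 .4285,-.003,.16
```

```text
pos [ 0.4295 -0.0024  0.0496] yaw -84.54847303757754 turn total(5deg) [-0.0055 -0.0024 -0.0297] w 0.022572700315504967 t 4.325 F [-0.7698  0.069   5.3682]
-> [ 0.4285 -0.003   0.16  ] total [ 0.0005  0.001  -0.1104] rows 3 each [ 0.0002  0.0003 -0.0368]
```

Request:
send_rows --series '[[[0,0,-0.035],[0,0,0]],[[0,0,-0.035],[0,0,0]],[[0,0,-0.035],[0,0,0.76]],[[0,0,0],[0,0,0]]]'

```text
clock: 4.82
tcp_pos: [0.4309, -0.0023, 0.1564]
orientation: [-2.25, 2.187, -0.006]
contact_force: [0.5, 1.0, -0.8]
grip_width: 0.0225
```

```bash
python3 go.py -88.3 .442,.2235,.15 .442,.2235,.088
```

```text
pos [ 0.4309 -0.0023  0.1564] yaw -88.37418336357858 turn total(5deg) [-0.0593 -0.0024 -0.0148] w 0.022531115306656052 t 4.825 F [ 0.5129  0.9789 -0.8304]
-> [0.442  0.2235 0.15  ] total [-0.2254 -0.0178  0.0064] rows 5 each [-0.0451 -0.0036  0.0013]
-> [0.442  0.2235 0.088 ] total [0.    0.    0.062] rows 2 each [0.    0.    0.031]
```

Request:
send_rows --series '[[[-0.037,-0.003,0],[0,0,0]],[[-0.038,-0.003,0],[0,0,0]],[[-0.038,-0.003,0],[0,0,0]],[[-0.038,-0.003,0],[0,0,0]],[[-0.038,-0.003,0],[0,0,0]],[[-0.037,-0.003,0.006],[0,0,0]],[[0,0,0.03],[0,0,0]],[[0,0,0.02],[0,0,0]],[[0,0,0.012],[0,0,0]],[[0,0,0],[0,0,0]],[[0,0,0],[0,0,0]]]'

```text
clock: 6.2
tcp_pos: [0.441, 0.2242, 0.0867]
orientation: [-2.253, 2.189, -0.0]
contact_force: [-0.0, 0.2, -1.2]
grip_width: 0.0227
```

```bash
python3 go.py -88.3 .442,.2235,.088
python3 - <<'E'
from h import *
snap('top','top2');snap('side','side2'); crop('top2',180,130,280,290,4.5,'c8');crop('side2',160,200,360,310,4,'c9')
E
```

```text
pos [0.441  0.2242 0.0867] yaw -88.3460063846113 turn total(5deg) [-0.007   0.004  -0.0092] w 0.02274018134504842 t 6.2 F [-0.0368  0.2186 -1.2156]
-> [0.442  0.2235 0.088 ] total [ 0.0007 -0.001  -0.0013] rows 1 each [ 0.0007 -0.001  -0.0013]
```

View pics/c8.png

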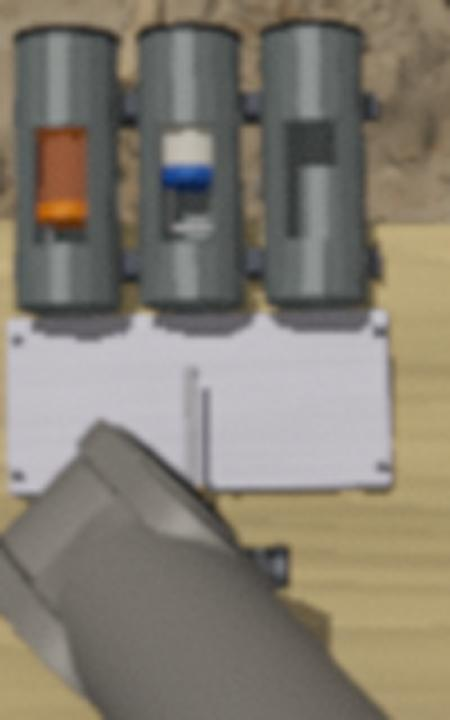

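View pics/c9.png

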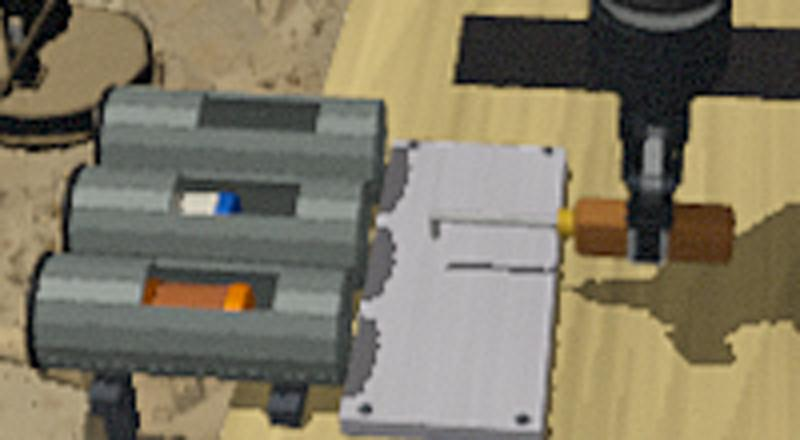

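Run:
```python
from h import *
np.set_printoptions(precision=4,suppress=True)
T=ld('top2');S=ld('side2')
print(cp(T,180,130,4.5,191,369,.1),cp(T,180,130,4.5,196,480,.1))
print(cp(S,160,200,4,434,220,.1),cp(S,160,200,4,436,237,.083),cp(S,160,200,4,555,227,.1))
# rack tube centre lines check
for x0,x1,y in((18,121,290),(140,243,290),(263,366,290),(140,240,60)): print(cp(T,180,130,4.5,x0,y,.082),cp(T,180,130,4.5,x1,y,.082))
print([[v/1 for v in proj(T,(.565,.2265,.1))],[v for v in proj(S,(.566,.2265,.1))]])
```

```text
[0.5638 0.2262 0.1   ] [0.4967 0.2218 0.1   ]
[0.5635 0.2286 0.1   ] [0.5633 0.2241 0.083 ] [0.4943 0.2269 0.1   ]
[0.614  0.3356 0.082 ] [0.6145 0.2724 0.082 ]
[0.6146 0.2607 0.082 ] [0.615  0.1974 0.082 ]
[0.6151 0.1851 0.082 ] [0.6156 0.1218 0.082 ]
[0.7591 0.264  0.082 ] [0.7596 0.2018 0.082 ]
[[np.float64(221.9383755355987), np.float64(211.15665007508892)], [np.float64(267.14727731768073), np.float64(253.94686083554257)]]
```

Request:
send_rows --series '[[[-0.001,-0.02,0],[0,0,0]],[[0,-0.02,0],[0,0,0]],[[0,-0.02,0],[0,0,0]],[[0,-0.02,0],[0,0,0]],[[0,-0.015,0],[0,0,0]],[[0,-0.01,0],[0,0,0]],[[0,0,0],[0,0,0]],[[0,0,0],[0,0,0]]]'

```text
clock: 7.3
tcp_pos: [0.5448, 0.2282, 0.0862]
orientation: [2.253, -2.188, -0.001]
contact_force: [0.4, 0.3, -0.8]
grip_width: 0.0226
```

```bash
python3 go.py -88.3 .546,.2275,.0705
python3 - <<'E'
from h import *
snap('top','top3');snap('side','side3'); crop('top3',180,145,240,195,12,'c10');crop('side3',185,235,305,290,6,'c11')
E
```

```text
pos [0.5448 0.2282 0.0862] yaw -88.31394165529011 turn total(5deg) [ 0.0089 -0.0021 -0.0028] w 0.022626624562702254 t 7.3 F [ 0.4014  0.3105 -0.8425]
-> [0.546  0.2275 0.0705] total [ 0.0007 -0.0012  0.0157] rows 1 each [ 0.0007 -0.0012  0.0157]
```

View pics/c10.png

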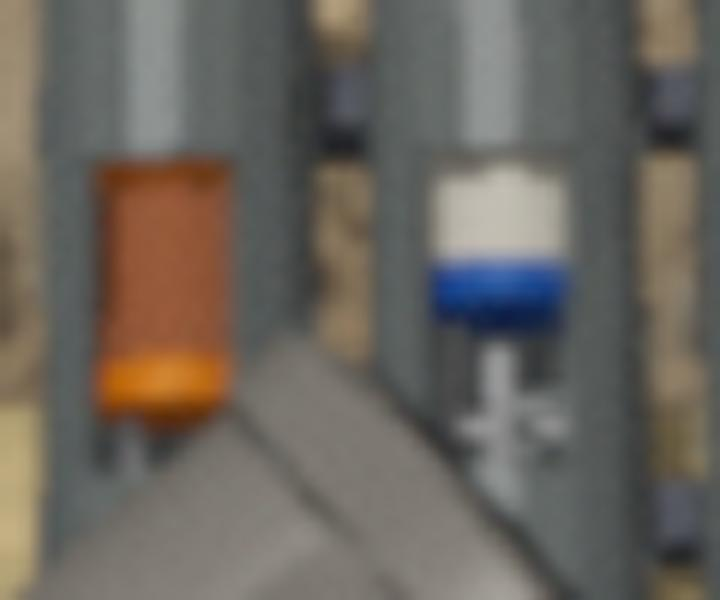

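View pics/c11.png

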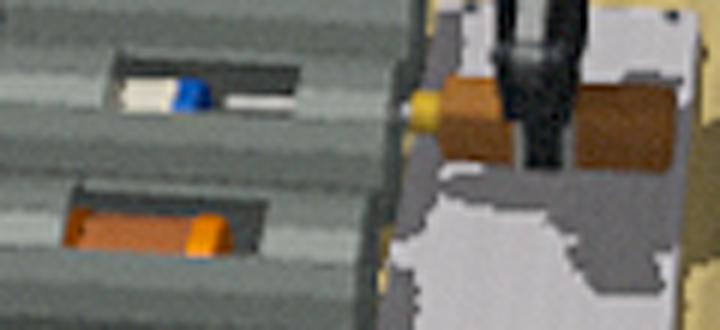

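Request:
send_rows --series '[[[0.0005,0.001,0.005],[0,0,0]],[[0,0,0.005],[0,0,0]],[[0,0,0.005],[0,0,0]],[[0,0,0],[0,0,0]],[[0,0,0],[0,0,0]]]'

```text
clock: 8.02
tcp_pos: [0.5447, 0.2276, 0.0713]
orientation: [-2.253, 2.189, -0.0]
contact_force: [0.0, -0.3, -0.7]
grip_width: 0.0226
```

```bash
python3 go.py -88.3 .392,.2245,.071
python3 - <<'E'
from h import *
snap('top','top3');snap('side','side3'); crop('top3',180,145,240,195,12,'c10')
E
```

```text
pos [0.5447 0.2276 0.0713] yaw -88.34005270761723 turn total(5deg) [-0.0003  0.0003 -0.008 ] w 0.02261891970752278 t 8.025 F [ 0.0273 -0.2707 -0.6713]
-> [0.392  0.2245 0.071 ] total [-0.0014  0.1527  0.0003] rows 4 each [-0.0003  0.0382  0.0001]
```

View pics/c10.png

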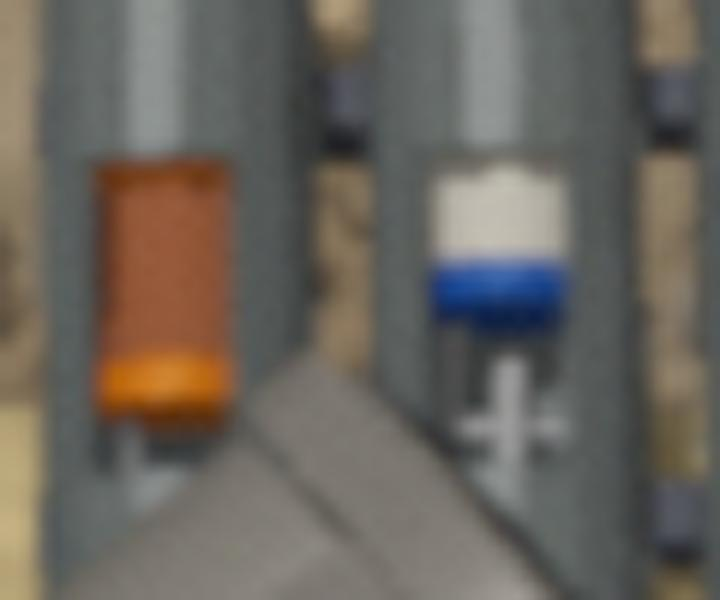

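Request:
send_rows --series '[[[0,0.008,0],[0,0,0]],[[0,0.012,0],[0,0,0]],[[0,0.012,0],[0,0,0]],[[0,0.012,0],[0,0,0]],[[0,0.012,0],[0,0,0]],[[0,0.012,0],[0,0,0]],[[0,0.012,0],[0,0,0]],[[0,0.012,0],[0,0,0]],[[0,0.012,0],[0,0,0]],[[0,0.012,0],[0,0,0]],[[0,0.012,0],[0,0,0]],[[0,0.012,0],[0,0,0]],[[0,0.008,0],[0,0,0]],[[0,0.004,0],[0,0,0]],[[0,0,0],[0,0,0]],[[0,0,0],[0,0,0]]]'

```text
clock: 10.12
tcp_pos: [0.3927, 0.2232, 0.0712]
orientation: [2.253, -2.189, -0.0]
contact_force: [0.3, -0.8, -1.6]
grip_width: 0.023
```

```bash
python3 go.py -88.3 .392,.2245,.071
python3 - <<'E'
from h import *
snap('top','top4');snap('side','side4'); crop('top4',180,130,280,290,4.5,'c8');crop('side4',160,200,360,310,4,'c9')
E
```

```text
pos [0.3927 0.2232 0.0712] yaw -88.35586869374109 turn total(5deg) [ 0.003  -0.0012 -0.0112] w 0.02303194817268966 t 10.125 F [ 0.2787 -0.7915 -1.5696]
-> [0.392  0.2245 0.071 ] total [-0.0014  0.0007  0.0002] rows 1 each [-0.0014  0.0007  0.0002]
```

View pics/c8.png

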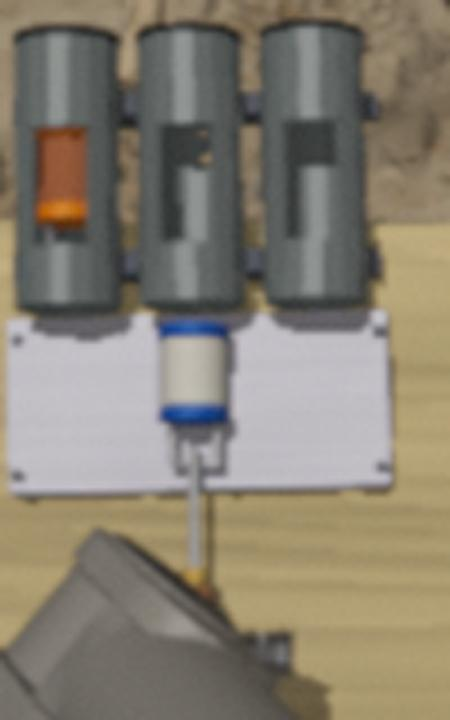

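View pics/c9.png

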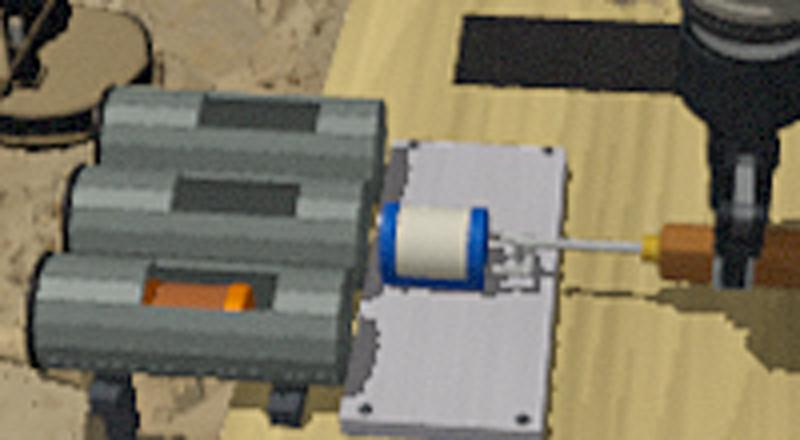

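Request:
send_rows --series '[[[0,-0.006,0],[0,0,0]],[[0,0,0],[0,0,0]],[[0,0,-0.01],[0,0,0]],[[0,0,-0.01],[0,0,0]],[[0,0,-0.02],[0,0,0]],[[0,0,-0.02],[0,0,0]],[[0,0,0],[0,0,0]]]'

```text
clock: 11.1
tcp_pos: [0.3997, 0.2241, 0.1331]
orientation: [-2.25, 2.187, -0.002]
contact_force: [0.1, -0.0, -0.6]
grip_width: 0.0228
```

```bash
python3 go.py s.03 -88.3 .445,.2995,.125 .445,.2995,.0865 .523,.302,.0865
python3 - <<'E'
from h import *
snap('top','top5');snap('side','side5'); crop('top5',180,130,280,290,4.5,'c8');crop('side5',160,200,360,310,4,'c9')
E
```

```text
pos [0.3997 0.2241 0.1331] yaw -88.35359980385356 turn total(5deg) [-0.0408  0.0193 -0.0108] w 0.022830936246302155 t 11.1 F [ 0.1171 -0.0237 -0.6002]
-> [0.445  0.2995 0.125 ] total [-0.0741 -0.0475  0.0081] rows 3 each [-0.0247 -0.0158  0.0027]
-> [0.445  0.2995 0.0865] total [0.     0.     0.0385] rows 2 each [0.     0.     0.0193]
-> [0.523  0.302  0.0865] total [-0.0002 -0.078   0.    ] rows 3 each [-0.0001 -0.026   0.    ]
```

View pics/c9.png

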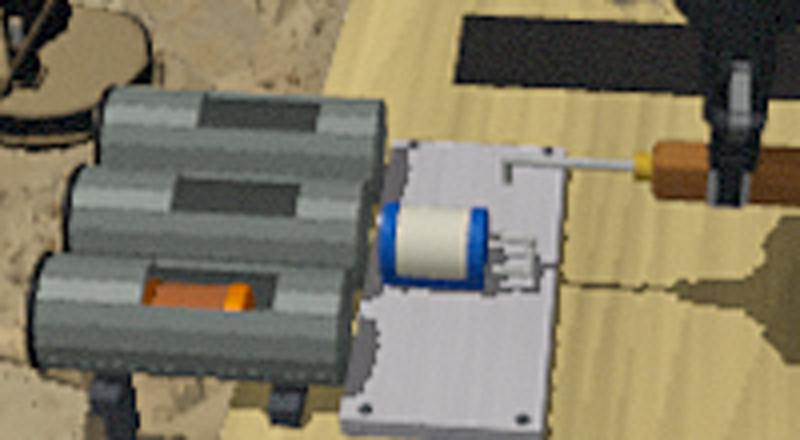

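Hook free, blue sled on shelf. On to the left tube: first sideways, then down in front of its mouth.

Request:
send_rows --series '[[[-0.025,0,0],[0,0,0]],[[-0.025,0,0],[0,0,0]],[[-0.024,-0.01,0],[0,0,0]],[[0,-0.018,0],[0,0,0]],[[0,-0.018,0.008],[0,0,0]],[[0,0,0.02],[0,0,0]],[[0,0,0.018],[0,0,0]],[[0,0,0],[0,0,0]],[[0,0,0],[0,0,0]]]'

```text
clock: 12.32
tcp_pos: [0.4426, 0.2986, 0.0855]
orientation: [-2.253, 2.189, -0.0]
contact_force: [0.0, 0.1, -1.3]
grip_width: 0.0227
```

```bash
python3 go.py s.03 -88.3 .523,.302,.0865
python3 - <<'E'
from h import *
np.set_printoptions(precision=4,suppress=True)
d=snap('top','top6');S=snap('side','side6'); crop('top6',180,130,280,290,4.5,'c8');crop('side6',160,200,360,310,4,'c9')
E
```

```text
pos [0.4426 0.2986 0.0855] yaw -88.34626151244746 turn total(5deg) [-0.0003 -0.0003 -0.0093] w 0.022661443871424155 t 12.325 F [ 0.0075  0.0817 -1.3055]
-> [0.523  0.302  0.0865] total [-0.001  -0.0804 -0.001 ] rows 3 each [-0.0003 -0.0268 -0.0003]
```

View pics/c8.png

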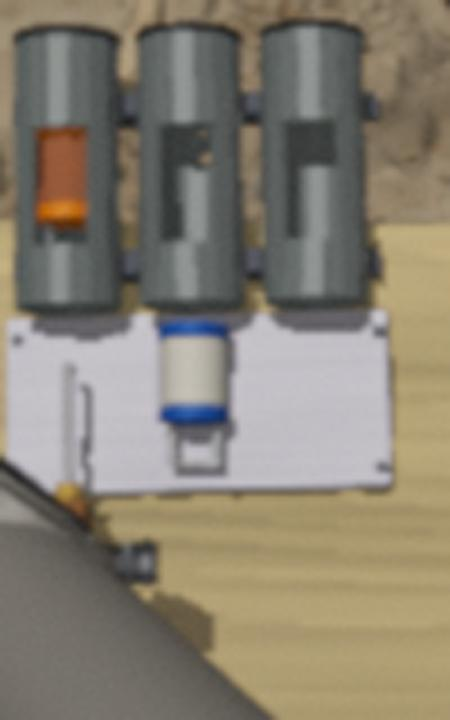

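View pics/c9.png

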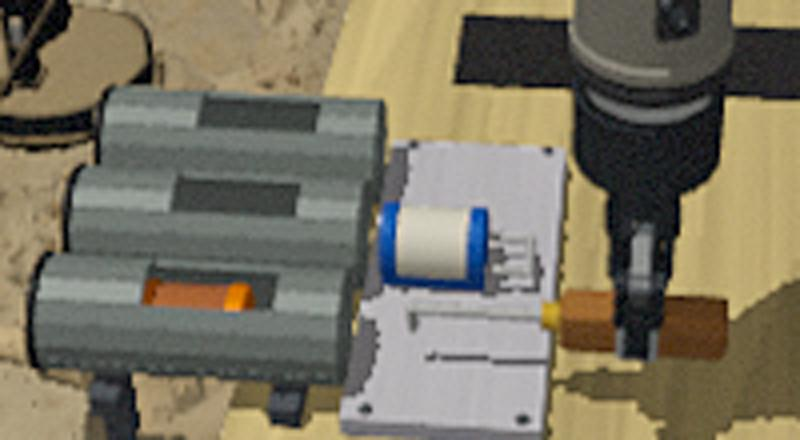

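Request:
send_rows --series '[[[-0.0015,-0.01,0],[0,0,0]],[[0,-0.02,0],[0,0,0]],[[0,-0.02,0],[0,0,0]],[[0,-0.02,0],[0,0,0]],[[0,-0.01,0],[0,0,0]],[[0,0,0],[0,0,0]],[[0,0,0],[0,0,0]]]'

```text
clock: 13.3
tcp_pos: [0.5216, 0.3026, 0.0852]
orientation: [2.254, -2.188, -0.001]
contact_force: [0.0, 0.4, -1.8]
grip_width: 0.0227
```

```bash
python3 go.py s.03 -88.3 .523,.302,.071
python3 - <<'E'
from h import *
np.set_printoptions(precision=4,suppress=True)
d=snap('top','top7');S=snap('side','side7'); crop('top7',180,145,240,195,12,'c10');crop('side7',185,235,305,290,6,'c11')
E
```

```text
pos [0.5216 0.3026 0.0852] yaw -88.30206695947443 turn total(5deg) [ 0.0075 -0.0015 -0.0004] w 0.022678987568653726 t 13.3 F [ 0.0029  0.4352 -1.804 ]
-> [0.523 0.302 0.071] total [ 0.0007 -0.0014  0.0142] rows 1 each [ 0.0007 -0.0014  0.0142]
```

View pics/c10.png

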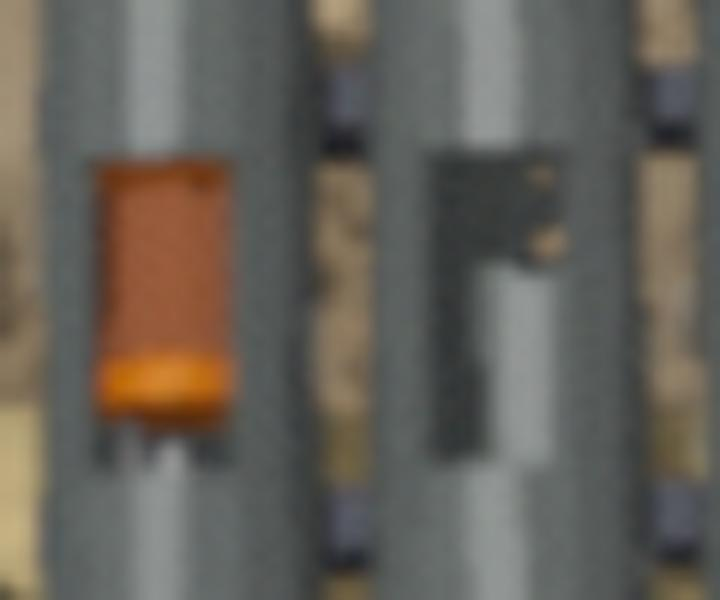

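View pics/c11.png

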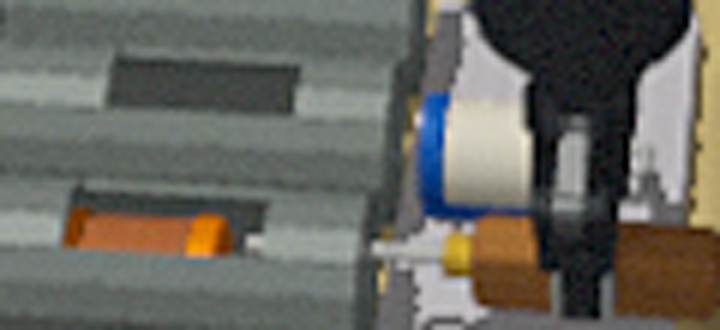

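Request:
send_rows --series '[[[0,0,0.005],[0,0,0]],[[0,0,0.005],[0,0,0]],[[0,0,0.004],[0,0,0]],[[0,0,0],[0,0,0]],[[0,0.008,0],[0,0,0]],[[0,0.01,0],[0,0,0]],[[0,0.01,0],[0,0,0]],[[0,0,0],[0,0,0]]]'

```text
clock: 14.4
tcp_pos: [0.4932, 0.3019, 0.0715]
orientation: [2.254, -2.187, -0.0]
contact_force: [-1.0, -0.2, -1.0]
grip_width: 0.0228
```

```bash
python3 go.py s.03 -88.3 .391,.2985,.071
python3 - <<'E'
from h import *
d=snap('top','top8'); crop('top8',180,145,240,195,12,'c10')
E
```

```text
pos [0.4932 0.3019 0.0715] yaw -88.26489116451378 turn total(5deg) [ 0.0061 -0.0021  0.007 ] w 0.02277849699769362 t 14.4 F [-1.0365 -0.1626 -0.9554]
-> [0.391  0.2985 0.071 ] total [0.0003 0.1022 0.0005] rows 4 each [0.0001 0.0256 0.0001]
```

View pics/c10.png

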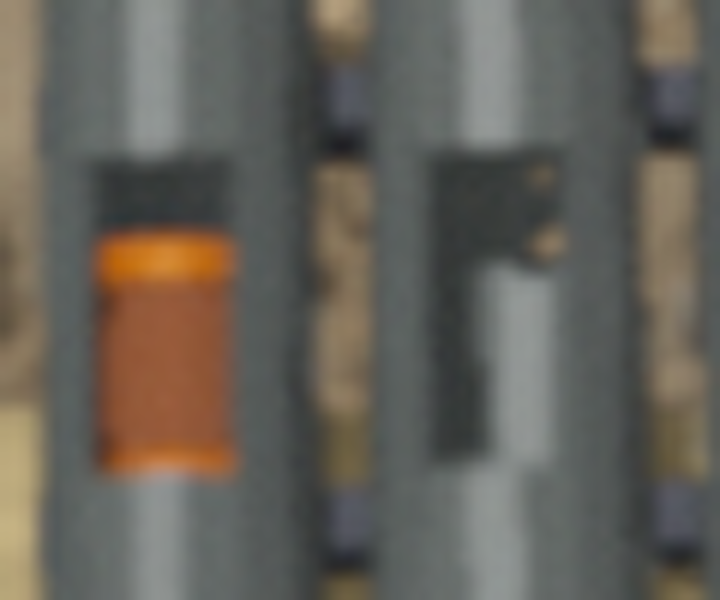

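Request:
send_rows --series '[[[0,0.01,0],[0,0,0]],[[0,0.012,0],[0,0,0]],[[0,0.012,0],[0,0,0]],[[0,0.012,0],[0,0,0]],[[0,0.012,0],[0,0,0]],[[0,0.012,0],[0,0,0]],[[0,0.012,0],[0,0,0]],[[0,0.01,0],[0,0,0]],[[0,0.006,0],[0,0,0]],[[0,0.004,0],[0,0,0]],[[0,0,0],[0,0,0]],[[0,-0.005,0],[0,0,0]],[[0,0,0],[0,0,0]],[[0,0,-0.01],[0,0,0]],[[0,0,-0.01],[0,0,0]],[[0,0,-0.025],[0,0,0]],[[0,0,-0.025],[0,0,0]],[[0,0,-0.025],[0,0,0]],[[0,0,0],[0,0,0]]]'

```text
clock: 16.82
tcp_pos: [0.3986, 0.2999, 0.1686]
orientation: [-2.25, 2.186, -0.001]
contact_force: [-0.1, -1.6, -1.2]
grip_width: 0.0229
```

```bash
python3 go.py s.04 -84.5 .429,0,.16 .429,-.006,.051
python3 - <<'E'
from h import *
d=snap('top','top9'); snap('side','side9'); crop('top9',120,130,280,310,4,'c8');crop('side9',160,200,360,310,4,'c9')
E
```

```text
pos [0.3986 0.2999 0.1686] yaw -88.3483544815167 turn total(5deg) [-0.0464  0.0282 -0.7697] w 0.022918956999211735 t 16.825 F [-0.0972 -1.6412 -1.2222]
-> [0.429 0.    0.16 ] total [ 0.3014 -0.0015  0.0086] rows 8 each [ 0.0377 -0.0002  0.0011]
-> [ 0.429 -0.006  0.051] total [0.006  0.0006 0.109 ] rows 3 each [0.002  0.0002 0.0363]
```

View pics/c8.png

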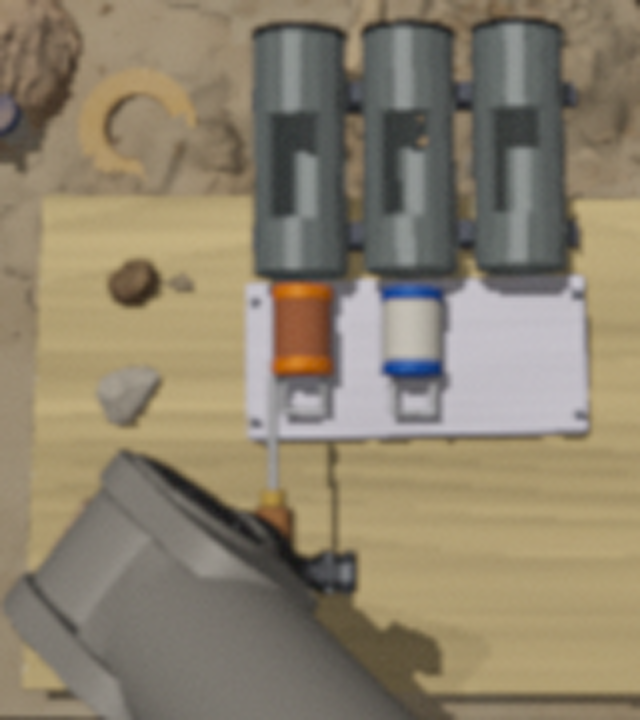

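View pics/c9.png

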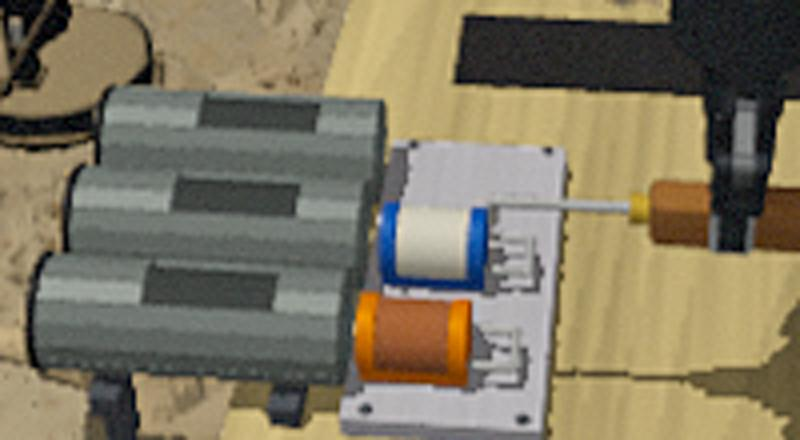

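Request:
send_rows --series '[[[0,0,0],[0,0,-0.77]],[[0.038,0,0],[0,0,0]],[[0.038,0,0],[0,0,0]],[[0.038,0,0],[0,0,0]],[[0.038,0,0],[0,0,0]],[[0.038,0,0],[0,0,0]],[[0.038,0,0],[0,0,0]],[[0.038,0,0],[0,0,0]],[[0.038,0,0],[0,0,0]],[[0,0,0],[0,0,0]],[[0,0,0.03],[0,0,0]],[[0,0,0.03],[0,0,0]],[[0,0,0],[0,0,0]],[[0,0,0],[0,0,0]]]'

```text
clock: 18.68
tcp_pos: [0.4269, -0.0031, 0.1067]
orientation: [-2.326, 2.111, 0.0]
contact_force: [0.2, 0.6, -1.5]
grip_width: 0.0229
```

```bash
python3 go.py s.03 -84.5 .429,-.0025,.05
```

```text
pos [ 0.4269 -0.0031  0.1067] yaw -84.44119252720844 turn total(5deg) [-0.0001  0.0027  0.0118] w 0.022936031445464564 t 18.675 F [ 0.1851  0.5942 -1.4764]
-> [ 0.429  -0.0025  0.05  ] total [-0.0004 -0.0022  0.0567] rows 2 each [-0.0002 -0.0011  0.0284]
```

Request:
send_rows --series '[[[0,-0.002,0.025],[0,0,0]],[[0,0,0.02],[0,0,0]],[[0,0,0.006],[0,0,0]],[[0,0,0.004],[0,0,0]],[[0,0,0.001],[0,0,0]],[[0,0,0],[0,0,0]],[[0,0,0],[0,0,0]]]'

```text
clock: 19.55
tcp_pos: [0.4289, -0.0036, 0.0507]
orientation: [-2.325, 2.112, -0.001]
contact_force: [0.2, -0.7, -1.4]
grip_width: 0.0225
```

```bash
python3 go.py s.03 -84.5 .429,-.0025,.05
```

```text
pos [ 0.4289 -0.0036  0.0507] yaw -84.49793832156806 turn total(5deg) [-0.0082 -0.0011  0.0004] w 0.022480575549628897 t 19.55 F [ 0.2213 -0.7198 -1.4034]
-> [ 0.429  -0.0025  0.05  ] total [-0.0011 -0.0002  0.0007] rows 1 each [-0.0011 -0.0002  0.0007]
```

Request:
send_rows --series '[[[0,0,0.001],[0,0,0]],[[0,0,0],[0,0,0]]]'

```text
clock: 19.8
tcp_pos: [0.4289, -0.0036, 0.0496]
orientation: [-2.325, 2.112, -0.001]
contact_force: [-1.8, -0.2, 4.1]
grip_width: 0.0228
```

Request:
send_rows --series '[[[0,0,0],[0,0,0]],[[0,0,0],[0,0,0]],[[0,0,0],[0,0,0]],[[0,0,0],[0,0,0]],[[0,0,0],[0,0,0]],[[0,0,-0.03],[0,0,0]],[[0,0,-0.04],[0,0,0]],[[0,0,-0.05],[0,0,-0.77]],[[0,0,0],[0,0,0]]]' --fingers 0

```text
clock: 20.92
tcp_pos: [0.4312, -0.0033, 0.1727]
orientation: [-2.392, 2.029, -0.009]
contact_force: [-0.2, -0.4, -0.3]
grip_width: 0.0856
```

```bash
python3 go.py s.04 -88.3 .46,.1,.175
python3 - <<'E'
from h import *
d=snap('top','top10'); snap('side','side10'); crop('side10',160,160,400,310,3.3,'c9')
crop('top10',280,180,480,305,4,'c2')
E
```

```text
pos [ 0.4312 -0.0033  0.1727] yaw -80.62928984360128 turn total(5deg) [-0.0851 -0.0083  1.5342] w 0.08563520836464623 t 20.925 F [-0.2352 -0.3502 -0.3156]
-> [0.46  0.1   0.175] total [-0.1024 -0.0319 -0.0023] rows 3 each [-0.0341 -0.0106 -0.0008]
```

View pics/c9.png

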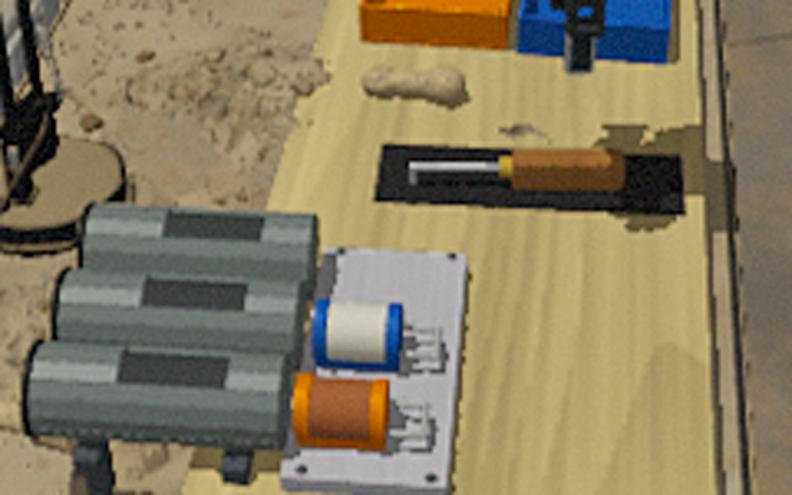

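View pics/c2.png

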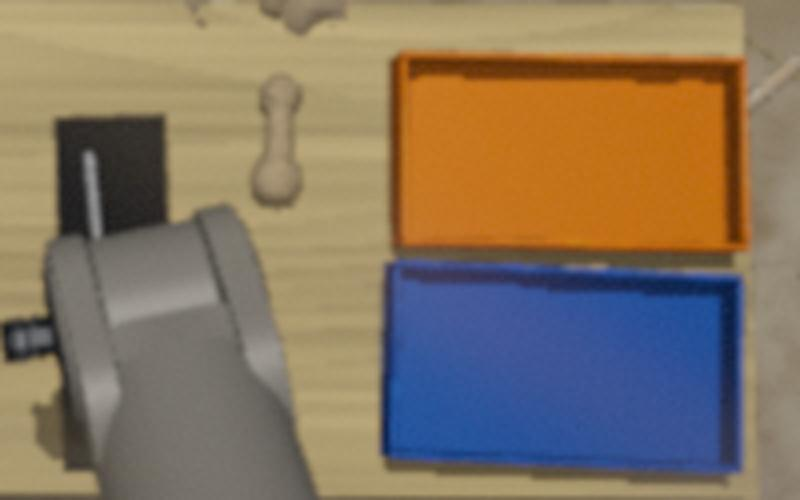

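Run:
```python
from h import *
crop('top10',170,190,250,245,9,'c12')
```

```text
(no output)
```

View pics/c12.png

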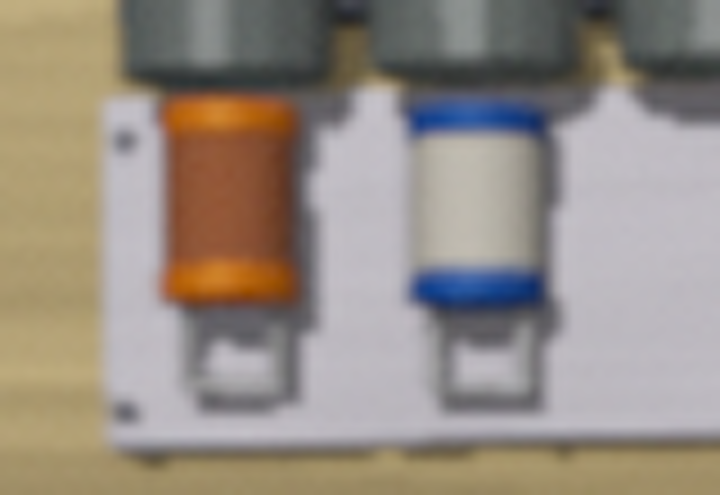

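Run:
```python
from h import *
np.set_printoptions(precision=4,suppress=True)
T=ld('top10');a=lambda n,x,y,z:print(n,cp(T,170,190,9,x,y,z))
a('O back',230,97,.101);a('O front',230,293,.101);a('O l',165,195,.0795);a('O r',298,195,.0795);a('Oloopwire',243,388,.0735)
a('B back',478,102,.101);a('B front',478,297,.101);a('B l',411,200,.0795);a('B r',545,200,.0795);a('Bloopwire',488,390,.0735)
```

```text
O back [0.594 0.3   0.101]
O front [0.5345 0.2984 0.101 ]
O l [0.5666 0.323  0.0795]
O r [0.5669 0.2822 0.0795]
Oloopwire [0.5079 0.2986 0.0735]
B back [0.593 0.225 0.101]
B front [0.5338 0.2238 0.101 ]
B l [0.5656 0.2475 0.0795]
B r [0.5659 0.2064 0.0795]
Bloopwire [0.5078 0.2235 0.0735]
```

Request:
send_rows --series '[[[0,0,0],[0,0,0.77]],[[0,0,0],[0,0,0.77]],[[-0.035,-0.015,0],[0,0,0]],[[-0.035,-0.015,0],[0,0,0]],[[-0.035,-0.015,0],[0,0,0]],[[-0.035,-0.015,0],[0,0,0]],[[-0.035,-0.015,0],[0,0,0]],[[-0.035,-0.015,0],[0,0,0]],[[-0.035,-0.015,0],[0,0,0]],[[-0.035,-0.015,0],[0,0,0]],[[0,0,0],[0,0,0]],[[0,0,0],[0,0,0]]]' --fingers 75

```text
clock: 22.52
tcp_pos: [0.5395, 0.2786, 0.1675]
orientation: [2.251, -2.187, -0.001]
contact_force: [-0.4, -0.7, -0.2]
grip_width: 0.0603
```

```bash
python3 go.py s.04 -88.3 .564,.302,.066
```

```text
pos [0.5395 0.2786 0.1675] yaw -88.3530116159524 turn total(5deg) [ 0.0332 -0.0243 -0.0106] w 0.060289008484298245 t 22.525 F [-0.4188 -0.6588 -0.191 ]
-> [0.564 0.302 0.066] total [-0.0227 -0.0251  0.1015] rows 3 each [-0.0076 -0.0084  0.0338]
```

Request:
send_rows --series '[[[-0.0227,-0.025,0],[0,0,0]],[[0,0,0],[0,0,0]],[[0,0,0.025],[0,0,0]],[[0,0,0.02],[0,0,0]],[[0,0,0],[0,0,0]],[[0,0,0],[0,0,0]]]'

```text
clock: 23.28
tcp_pos: [0.565, 0.303, 0.1248]
orientation: [-2.253, 2.189, -0.0]
contact_force: [0.4, 0.4, 0.2]
grip_width: 0.0604
```

```bash
python3 go.py s.04 -88.3 .564,.302,.066
python3 - <<'E'
from h import *
snap('side','side11'); crop('side11',160,180,360,310,4,'c9')
E
```

```text
pos [0.565  0.303  0.1248] yaw -88.35907623589455 turn total(5deg) [-0.004   0.0012 -0.0118] w 0.060364615808640935 t 23.275 F [0.4395 0.3993 0.2033]
-> [0.564 0.302 0.066] total [0.001  0.001  0.0588] rows 2 each [0.0005 0.0005 0.0294]
```

View pics/c9.png

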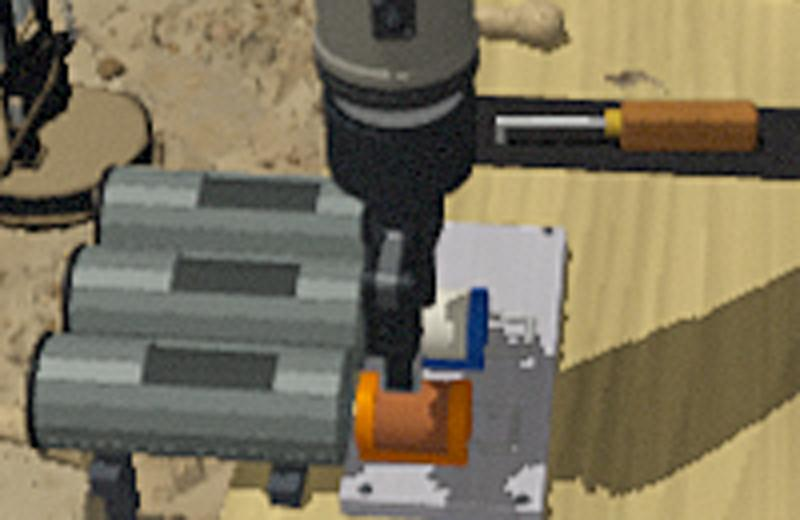

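Request:
send_rows --series '[[[0.001,0.001,0.02],[0,0,0]],[[0,0,0.015],[0,0,0]],[[0,0,0.012],[0,0,0]],[[0,0,0.011],[0,0,0]],[[0,0,0],[0,0,0]]]'

```text
clock: 23.95
tcp_pos: [0.5633, 0.3019, 0.0651]
orientation: [2.252, -2.188, -0.001]
contact_force: [0.0, 0.1, 0.1]
grip_width: 0.0604
```

Request:
send_rows --series '[[[0,0,0],[0,0,0]],[[0,0,0],[0,0,0]],[[0,0,0],[0,0,0]],[[0,0,0],[0,0,0]],[[0,0,0],[0,0,0]]]' --fingers 255 --grip_force 50

```text
clock: 24.58
tcp_pos: [0.5643, 0.3026, 0.067]
orientation: [-2.252, 2.188, -0.0]
contact_force: [0.3, 0.7, 6.2]
grip_width: 0.0423
```

```bash
python3 go.py s.04 -88.3 .564,.302,.066
python3 - <<'E'
from h import *
snap('side','side12'); crop('side12',160,180,360,310,4,'c9')
E
```

```text
pos [0.5643 0.3026 0.067 ] yaw -88.33974736448984 turn total(5deg) [-0.0131  0.008  -0.008 ] w 0.0423394989788436 t 24.575 F [0.2818 0.6972 6.2381]
-> [0.564 0.302 0.066] total [0.0006 0.0003 0.001 ] rows 1 each [0.0006 0.0003 0.001 ]
```

View pics/c9.png

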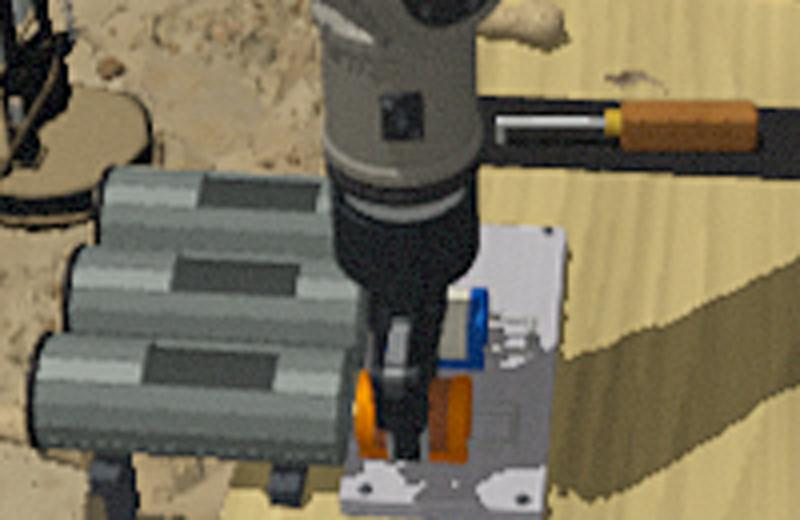

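Request:
send_rows --series '[[[0,0,-0.015],[0,0,0]],[[0,0,-0.03],[0,0,0]],[[0,0,-0.04],[0,0,0]],[[0.01,0,-0.04],[0,0,0]],[[0.04,0,0],[0,0,0]],[[0.045,0,0],[0,0,0]],[[0.045,0,0],[0,0,0]],[[0.045,0,0],[0,0,0]],[[0.045,0,0],[0,0,0]],[[0.045,0,0],[0,0,0]],[[0.045,0,0],[0,0,0]],[[0.045,0,0],[0,0,0]],[[0.045,0,0],[0,0,0]],[[0.045,0,0],[0,0,0]],[[0.045,0,0],[0,0,0]],[[0.045,0,0],[0,0,0]],[[0.03,0,0],[0,0,0]],[[0,0,0],[0,0,0]],[[0,0,0],[0,0,0]]]'

```text
clock: 27.0
tcp_pos: [0.5803, -0.2714, 0.1913]
orientation: [-2.254, 2.188, 0.002]
contact_force: [1.4, 0.8, -1.5]
grip_width: 0.0424
```

```bash
python3 go.py s.04 -90 .568,-.29,.0585
python3 - <<'E'
from h import *
snap('top','top13');snap('side','side13'); crop('side13',200,80,400,240,4,'c9')
E
```

```text
pos [ 0.5803 -0.2714  0.1913] yaw -88.30323053022832 turn total(5deg) [0.0065 0.0131 0.3394] w 0.042406801336250605 t 27.0 F [ 1.3706  0.7583 -1.4689]
-> [ 0.568  -0.29    0.0585] total [0.0186 0.0123 0.1328] rows 4 each [0.0046 0.0031 0.0332]
```

View pics/c9.png

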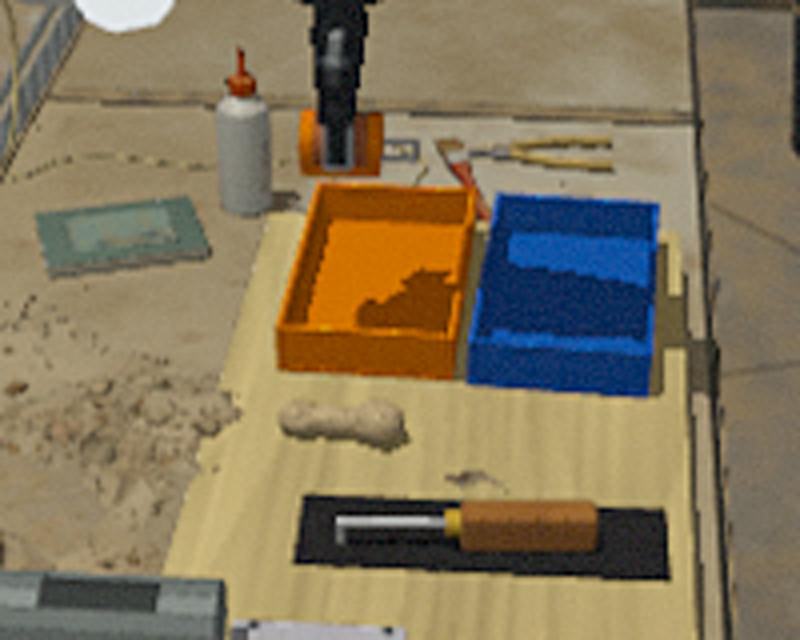

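View pics/top13.png

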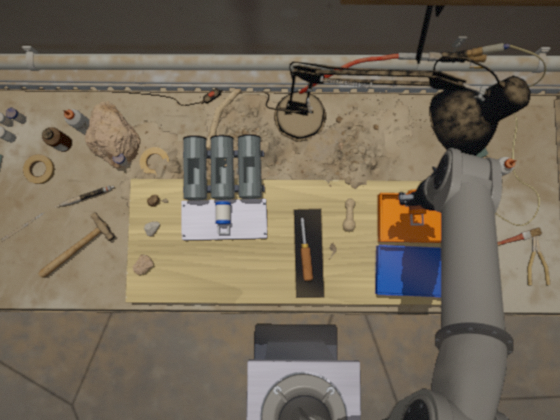

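Request:
send_rows --series '[[[0.004,0.014,0],[0,0,0.34]],[[0.004,0,0.03],[0,0,0]],[[0,0,0.03],[0,0,0]],[[0,0,0.03],[0,0,0]],[[0,0,0.02],[0,0,0]],[[0,0,0.012],[0,0,0]],[[0,0,0],[0,0,0]],[[0,0,0],[0,0,0]]]'

```text
clock: 28.1
tcp_pos: [0.5674, -0.2813, 0.0704]
orientation: [-2.22, 2.222, -0.003]
contact_force: [0.6, -0.1, -1.6]
grip_width: 0.0425
```

```bash
python3 go.py s.04 -90 .566,-.28,.058
python3 - <<'E'
from h import *
snap('side','side14'); crop('side14',200,80,400,240,4,'c9')
E
```

```text
pos [ 0.5674 -0.2813  0.0704] yaw -90.05066184160508 turn total(5deg) [-0.019  -0.0081 -0.0101] w 0.04251078892311281 t 28.1 F [ 0.6199 -0.1413 -1.6025]
-> [ 0.566 -0.28   0.058] total [-0.0013  0.0014  0.0124] rows 1 each [-0.0013  0.0014  0.0124]
```

View pics/c9.png

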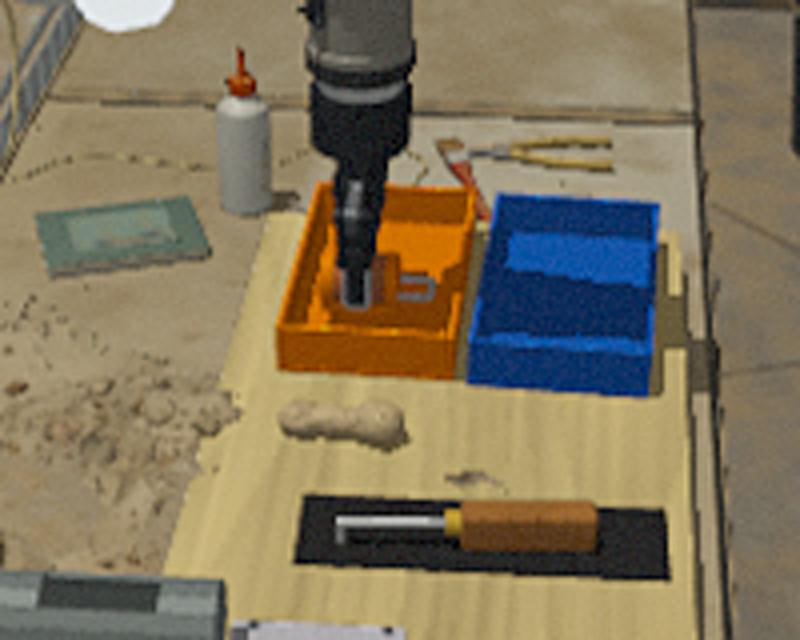

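Request:
send_rows --series '[[[0,0,0.007],[0,0,0]],[[0,0,0.005],[0,0,0]],[[0,0,0],[0,0,0]],[[0,0,0],[0,0,0]]]'

```text
clock: 28.65
tcp_pos: [0.5665, -0.2809, 0.0572]
orientation: [2.221, -2.222, -0.0]
contact_force: [0.2, -1.0, -2.4]
grip_width: 0.0423
```

Request:
send_rows --series '[[[0,0,0],[0,0,0]],[[0,0,0],[0,0,0]],[[0,0,0],[0,0,0]],[[0,0,0],[0,0,0]],[[0,0,-0.02],[0,0,0]],[[0,0,-0.03],[0,0,0]],[[0,0,-0.04],[0,0,0]],[[-0.02,0.02,-0.04],[0,0,0]],[[-0.03,0.02,0],[0,0,0]],[[0,0,0],[0,0,0]]]' --fingers 70

```text
clock: 29.9
tcp_pos: [0.5262, -0.2287, 0.1894]
orientation: [-2.223, 2.218, -0.002]
contact_force: [2.1, -0.5, 0.4]
grip_width: 0.0621
```

```bash
python3 go.py s.045 -88.3 .563,.2268,.18 .563,.2268,.0665
python3 - <<'E'
from h import *
snap('top','top15');snap('side','side15'); crop('side15',200,80,400,240,4,'c9')
E
```

```text
pos [ 0.5262 -0.2287  0.1894] yaw -89.87291579330027 turn total(5deg) [-0.0186 -0.003  -0.3146] w 0.06205074864182913 t 29.9 F [ 2.1194 -0.4683  0.4386]
-> [0.563  0.2268 0.18  ] total [-0.4543 -0.0503  0.0094] rows 11 each [-0.0413 -0.0046  0.0009]
-> [0.563  0.2268 0.0665] total [0.     0.     0.1135] rows 3 each [0.     0.     0.0378]
```

View pics/c9.png

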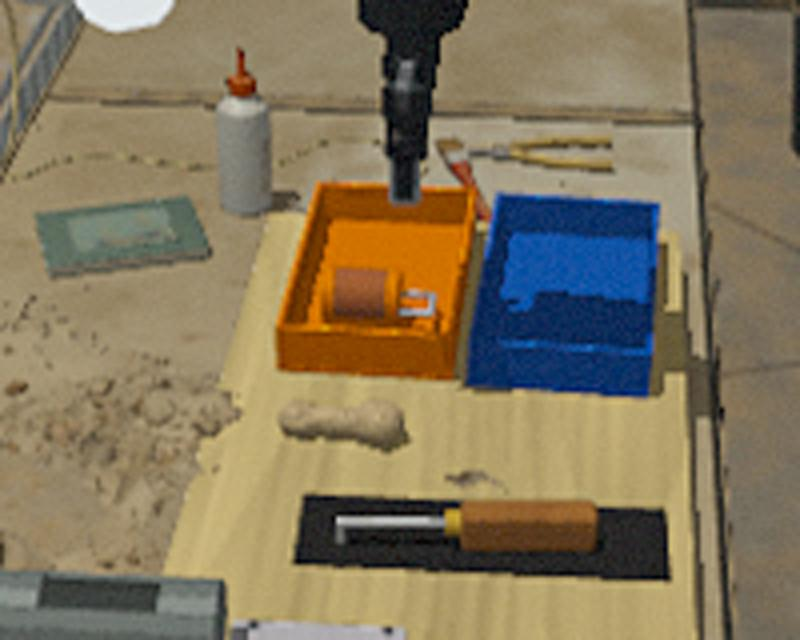

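Orange sled lies upright in the orange bin. Now the blue sled.

Request:
send_rows --series '[[[-0.04,-0.004,0],[0,0,-0.31]],[[-0.04,-0.004,0],[0,0,0]],[[-0.04,-0.004,0],[0,0,0]],[[-0.04,-0.004,0],[0,0,0]],[[-0.04,-0.004,0],[0,0,0]],[[-0.04,-0.004,0],[0,0,0]],[[-0.04,-0.004,0],[0,0,0]],[[-0.04,-0.004,0],[0,0,0]],[[-0.04,-0.004,0],[0,0,0]],[[-0.04,-0.004,0],[0,0,0]],[[-0.04,-0.004,0],[0,0,0]],[[-0.02,-0.004,0],[0,0,0]],[[0,0,0],[0,0,0]],[[0,0,0],[0,0,0]]]'

```text
clock: 31.75
tcp_pos: [0.5642, 0.2277, 0.187]
orientation: [2.247, -2.194, 0.001]
contact_force: [-0.4, -0.4, 0.0]
grip_width: 0.0618
```

```bash
python3 go.py s.045 -88.3 .563,.2268,.12 .563,.2268,.0665
```

```text
pos [0.5642 0.2277 0.187 ] yaw -88.63305481909259 turn total(5deg) [ 0.004  -0.0186 -0.0666] w 0.0618140797301571 t 31.75 F [-0.387  -0.4485  0.0264]
-> [0.563  0.2268 0.12  ] total [0.0008 0.0012 0.067 ] rows 2 each [0.0004 0.0006 0.0335]
-> [0.563  0.2268 0.0665] total [0.     0.     0.0535] rows 2 each [0.     0.     0.0267]
```

Request:
send_rows --series '[[[0.001,0.001,0.03],[0,0,0]],[[0,0,0.03],[0,0,0]],[[0,0,0.025],[0,0,0]],[[0,0,0.02],[0,0,0]],[[0,0,0.0145],[0,0,0]],[[0,0,0],[0,0,0]],[[0,0,0],[0,0,0]]]'

```text
clock: 32.62
tcp_pos: [0.5632, 0.2293, 0.0686]
orientation: [-2.25, 2.191, -0.001]
contact_force: [0.5, 0.2, 0.4]
grip_width: 0.062
```

Request:
send_rows --series '[[[0,0,0],[0,0,0]],[[0,0,0],[0,0,0]],[[0,0,0],[0,0,0]],[[0,0,0],[0,0,0]],[[0,0,0],[0,0,0]]]' --fingers 255

```text
clock: 33.25
tcp_pos: [0.5633, 0.2294, 0.0691]
orientation: [-2.249, 2.191, -0.001]
contact_force: [-1.2, -0.1, 5.2]
grip_width: 0.0422
```

```bash
python3 go.py s.045 -88.3 .563,.2268,.187 .42,-.36,.187
python3 - <<'E'
from h import *
snap('side','side16'); crop('side16',160,180,360,310,4,'c9')
E
```

```text
pos [0.5633 0.2294 0.0691] yaw -88.49777138398447 turn total(5deg) [-0.0209  0.007  -0.0396] w 0.04222114361729825 t 33.25 F [-1.1917 -0.1084  5.2329]
-> [0.563  0.2268 0.187 ] total [ 0.0026  0.0004 -0.1179] rows 3 each [ 0.0009  0.0001 -0.0393]
-> [ 0.42  -0.36   0.187] total [0.5823 0.1603 0.    ] rows 14 each [0.0416 0.0115 0.    ]
```

View pics/c9.png

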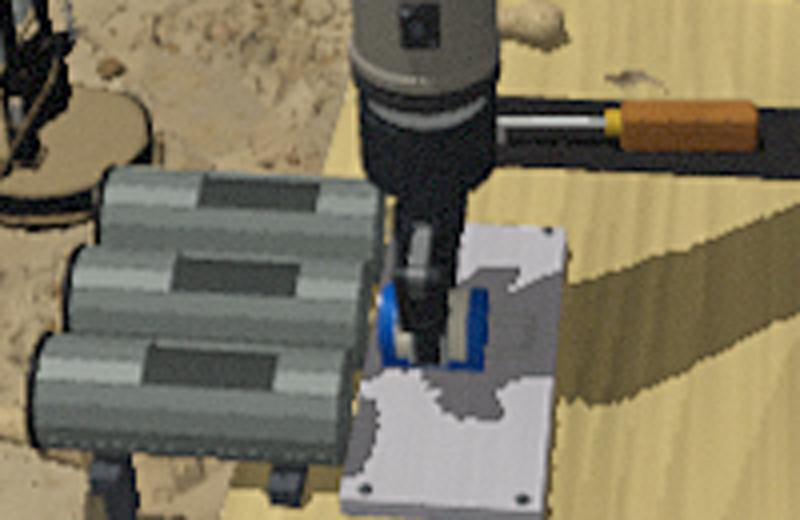

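Request:
send_rows --series '[[[0,0,-0.015],[0,0,0]],[[0,0,-0.03],[0,0,0]],[[0,0,-0.04],[0,0,0]],[[0.01,0,-0.035],[0,0,0]],[[0.041,0.0115,0],[0,0,0]],[[0.041,0.0115,0],[0,0,0]],[[0.041,0.0115,0],[0,0,0]],[[0.041,0.0115,0],[0,0,0]],[[0.041,0.0115,0],[0,0,0]],[[0.041,0.0115,0],[0,0,0]],[[0.041,0.0115,0],[0,0,0]],[[0.041,0.0115,0],[0,0,0]],[[0.041,0.0115,0],[0,0,0]],[[0.041,0.0115,0],[0,0,0]],[[0.041,0.0115,0],[0,0,0]],[[0.041,0.0115,0],[0,0,0]],[[0.041,0.0115,0],[0,0,0]],[[0.041,0.0115,0],[0,0,0]],[[0,0,0],[0,0,0.68]],[[0,0,0],[0,0,0]]]'

```text
clock: 35.8
tcp_pos: [0.4168, -0.3589, 0.1881]
orientation: [-2.184, 2.258, 0.0]
contact_force: [-0.3, 0.3, -2.9]
grip_width: 0.0426
```

```bash
python3 go.py s.045 -91.9 .418,-.3655,.0595
python3 - <<'E'
from h import *
snap('top','top17');snap('side','side17'); crop('side17',200,80,400,240,4,'c9')
E
```

```text
pos [ 0.4168 -0.3589  0.1881] yaw -91.89744756276663 turn total(5deg) [-0.0011  0.0042  0.0005] w 0.0425646656836566 t 35.8 F [-0.2604  0.2775 -2.9208]
-> [ 0.418  -0.3655  0.0595] total [ 0.0065 -0.0014  0.1286] rows 3 each [ 0.0022 -0.0005  0.0429]
```

View pics/c9.png

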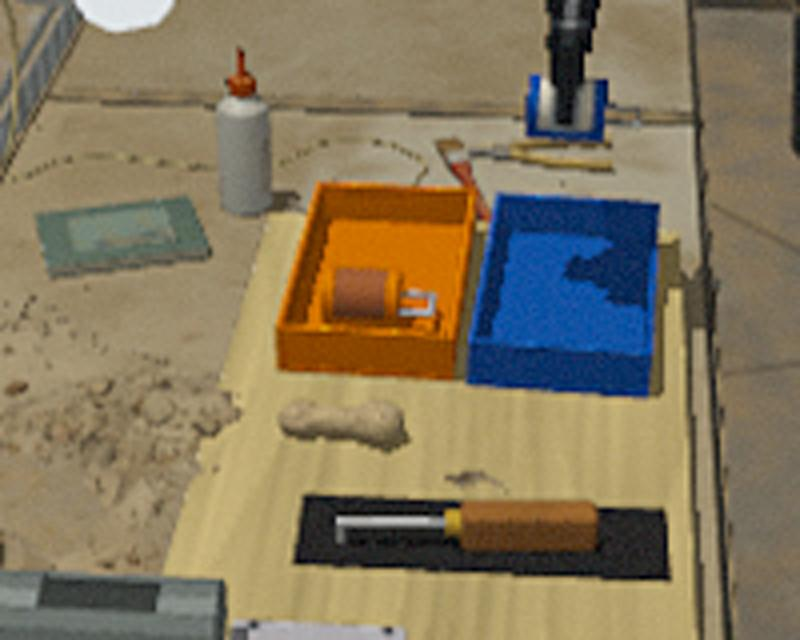

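View pics/top17.png

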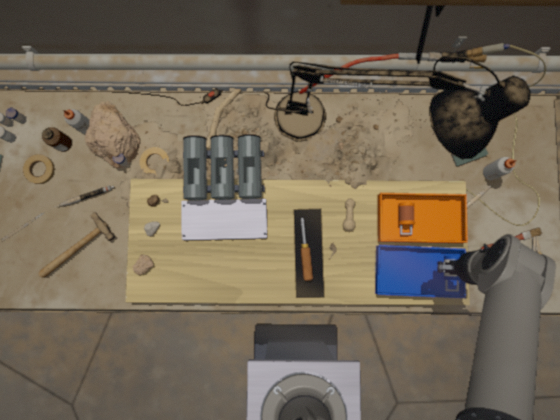

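Request:
send_rows --series '[[[0.002,-0.0014,0.03],[0,0,0]],[[0,0,0.03],[0,0,0]],[[0,0,0.03],[0,0,0]],[[0,0,0.02],[0,0,0]],[[0,0,0.01],[0,0,0]],[[0,0,0],[0,0,0]],[[0,0,0],[0,0,0]]]'

```text
clock: 36.78
tcp_pos: [0.4191, -0.3613, 0.0688]
orientation: [-2.185, 2.257, -0.003]
contact_force: [-0.0, 0.1, -2.7]
grip_width: 0.0425
```

```bash
python3 go.py s.045 -91.9 .418,-.362,.0592
```

```text
pos [ 0.4191 -0.3613  0.0688] yaw -91.86768830876399 turn total(5deg) [-0.0163 -0.0102  0.0065] w 0.04254927150168556 t 36.775 F [-0.0188  0.1466 -2.6983]
-> [ 0.418  -0.362   0.0592] total [0.0007 0.0011 0.0096] rows 1 each [0.0007 0.0011 0.0096]
```

Request:
send_rows --series '[[[0,0.001,0.005],[0,0,0]],[[0,0,0.0045],[0,0,0]],[[0,0,0],[0,0,0]],[[0,0,0],[0,0,0]]]'

```text
clock: 37.28
tcp_pos: [0.4174, -0.3612, 0.0586]
orientation: [2.184, -2.258, 0.001]
contact_force: [-2.4, 0.4, 2.5]
grip_width: 0.0421
```

Request:
send_rows --series '[[[0,0,0],[0,0,0]],[[0,0,0],[0,0,0]],[[0,0,0],[0,0,0]],[[0,0,0],[0,0,0]],[[0,0,-0.02],[0,0,0]],[[0,0,-0.03],[0,0,0]],[[0,0,-0.04],[0,0,0]],[[0,0,-0.03],[0,0,0]],[[-0.03,0,0],[0,0,0]],[[-0.03,0,0],[0,0,0]],[[-0.03,0,0],[0,0,0]],[[0,0,0],[0,0,0]]]' --fingers 70

```text
clock: 38.78
tcp_pos: [0.4207, -0.2687, 0.1784]
orientation: [-2.188, 2.253, 0.001]
contact_force: [0.5, -0.3, 0.2]
grip_width: 0.0619
```

Run:
```python
from h import *
snap('top','top18');snap('side','side18'); crop('side18',200,80,400,240,4,'c9');crop('top18',280,180,480,305,4,'c2')
```

```text
(no output)
```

View pics/c9.png

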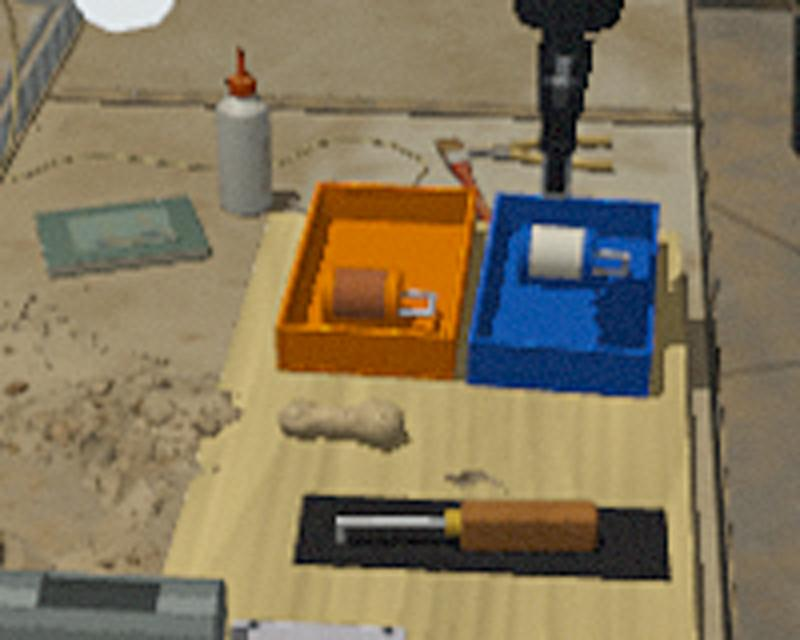

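View pics/c2.png

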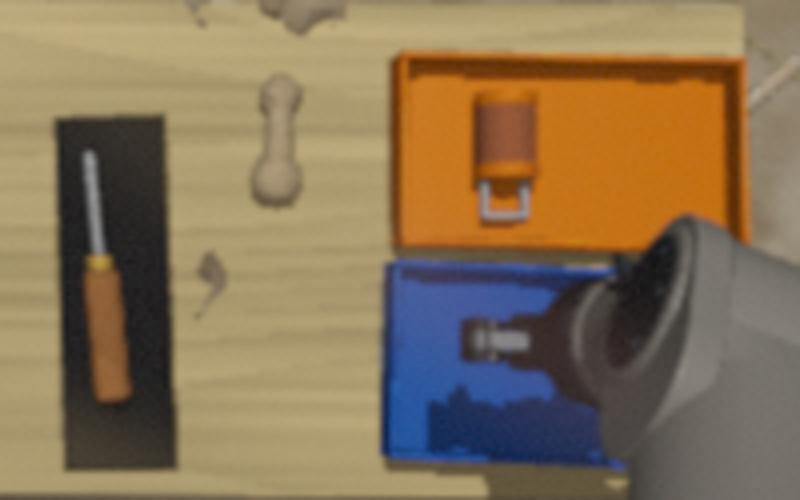

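```bash
python3 - <<'E'
from h import *
np.set_printoptions(precision=4,suppress=True)
T=ld('top18');b=lambda n,x,y,z:print(n,cp(T,280,180,4,x,y,z))
b('c',280,137,.058);b('l',265,137,.055);b('r',293,137,.055)
E
python3 go.py s.045 -94.4 .52,-.126,.17 .563,-.126,.13 .563,-.126,.047
```

```text
c [ 0.5651 -0.1267  0.058 ]
l [ 0.5654 -0.1166  0.055 ]
r [ 0.5655 -0.1363  0.055 ]
pos [ 0.4204 -0.2715  0.1785] yaw -91.87767850425996 turn total(5deg) [-0.0034 -0.0061  0.5045] w 0.06204976845226238 t 38.875 F [ 0.9462 -0.5499  0.326 ]
-> [ 0.52  -0.126  0.17 ] total [-0.1527 -0.0882  0.0085] rows 4 each [-0.0382 -0.022   0.0021]
-> [ 0.563 -0.126  0.13 ] total [-0.0033 -0.0429  0.04  ] rows 2 each [-0.0016 -0.0214  0.02  ]
-> [ 0.563 -0.126  0.047] total [0.    0.    0.083] rows 2 each [0.     0.     0.0415]
```

Request:
send_rows --series '[[[0,0,0],[0,0,0.5]],[[-0.037,-0.022,0],[0,0,0]],[[-0.037,-0.022,0],[0,0,0]],[[-0.037,-0.022,0],[0,0,0]],[[-0.037,-0.022,0],[0,0,0]],[[-0.004,-0.022,0.02],[0,0,0]],[[-0.002,-0.022,0.02],[0,0,0]],[[0,0,0],[0,0,0]],[[0,0,0],[0,0,0]]]'

```text
clock: 40.0
tcp_pos: [0.5633, -0.1287, 0.1384]
orientation: [2.133, -2.306, -0.0]
contact_force: [-0.8, 0.5, -0.6]
grip_width: 0.0618
```

```bash
python3 go.py s.045 -94.4 .564,-.1267,.047;python3 - <<'E'
from h import *
snap('top','top19');snap('side','side19'); crop('side19',200,100,360,240,4.5,'c9');crop('top19',280,180,480,305,4,'c2')
E
```

```text
pos [ 0.5633 -0.1287  0.1384] yaw -94.47502588411584 turn total(5deg) [ 0.0049 -0.0041 -0.015 ] w 0.061751944431445126 t 40.0 F [-0.7662  0.4778 -0.5672]
-> [ 0.564  -0.1267  0.047 ] total [-0.002  -0.0005  0.0914] rows 3 each [-0.0007 -0.0002  0.0305]
```

View pics/c9.png

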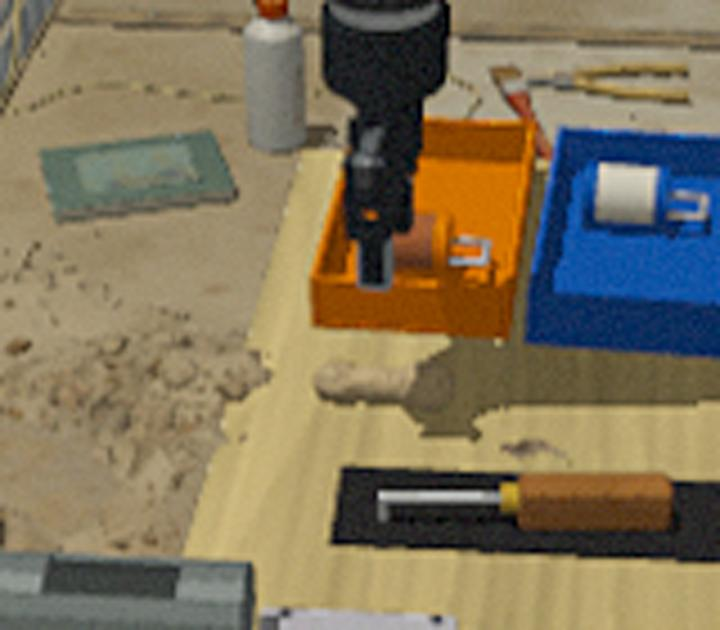

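View pics/c2.png

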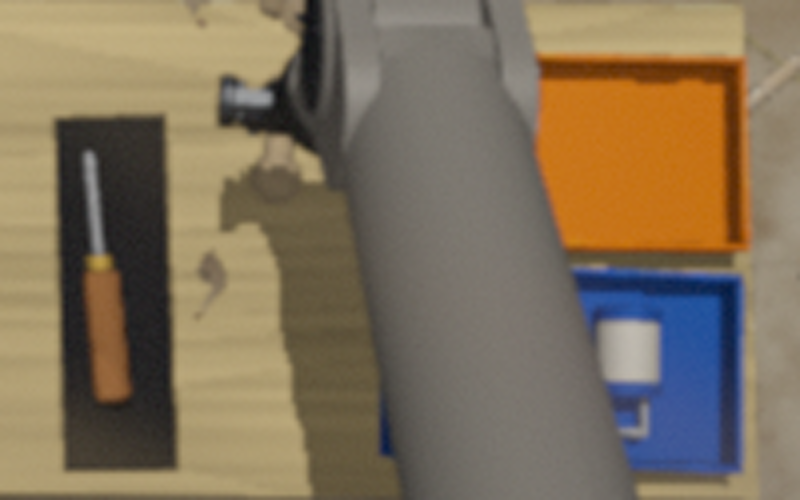

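Request:
send_rows --series '[[[-0.002,0,0.03],[0,0,0]],[[0,0,0.025],[0,0,0]],[[0,0,0.02],[0,0,0]],[[0,0,0.01],[0,0,0]],[[0,0,0],[0,0,0]],[[0,0,0],[0,0,0]]]'

```text
clock: 40.85
tcp_pos: [0.5646, -0.1258, 0.0543]
orientation: [-2.134, 2.304, -0.002]
contact_force: [-0.5, -0.0, 0.5]
grip_width: 0.062
```

```bash
python3 go.py s.045 -94.4 .564,-.1267,.047;python3 - <<'E'
from h import *
snap('side','side20'); crop('side20',200,100,360,240,4.5,'c9')
E
```

```text
pos [ 0.5646 -0.1258  0.0543] yaw -94.40490823389989 turn total(5deg) [-0.0181 -0.0022 -0.001 ] w 0.061966067098685254 t 40.85 F [-0.4858 -0.0023  0.507 ]
-> [ 0.564  -0.1267  0.047 ] total [0.0009 0.0005 0.0073] rows 1 each [0.0009 0.0005 0.0073]
```

View pics/c9.png

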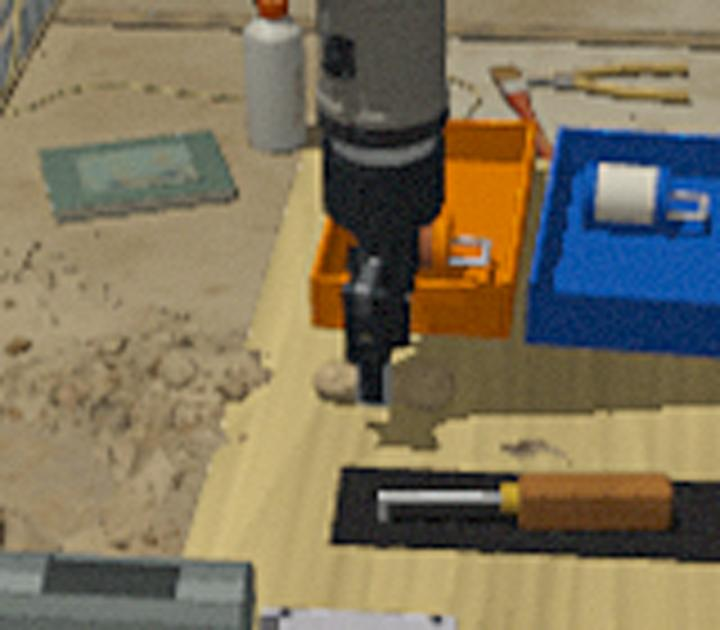

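Request:
send_rows --series '[[[0,0,0.006],[0,0,0]],[[0,0,0],[0,0,0]]]'

```text
clock: 41.15
tcp_pos: [0.5636, -0.1256, 0.047]
orientation: [2.134, -2.305, -0.001]
contact_force: [-0.4, -0.9, -0.2]
grip_width: 0.062
```

Request:
send_rows --series '[[[0,0,0],[0,0,0]],[[0,0,0],[0,0,0]],[[0,0,0],[0,0,0]],[[0,0,0],[0,0,0]],[[0,0,0],[0,0,0]],[[0,0,0],[0,0,0]]]' --fingers 255 --grip_force 35

```text
clock: 41.9
tcp_pos: [0.5641, -0.1255, 0.0475]
orientation: [-2.135, 2.305, -0.0]
contact_force: [-0.3, 0.8, 3.2]
grip_width: 0.0195
```

Request:
send_rows --series '[[[0,0,-0.02],[0,0,0]],[[0,0,-0.03],[0,0,0]],[[0,0,-0.04],[0,0,0]],[[0,0,-0.03],[0,0,0]],[[0,0,0],[0,0,0]]]'

```text
clock: 42.52
tcp_pos: [0.5654, -0.1261, 0.1695]
orientation: [-2.132, 2.304, -0.006]
contact_force: [-0.1, -0.5, -0.4]
grip_width: 0.0194
```

```bash
python3 go.py s.04 -91.9 .41,-.255,.17;python3 - <<'E'
from h import *
snap('side','side21'); crop('side21',200,80,400,240,4,'c9')
E
```

```text
pos [ 0.5654 -0.1261  0.1695] yaw -94.41940304873525 turn total(5deg) [-0.0518 -0.009  -0.5039] w 0.01940238578288277 t 42.525 F [-0.1402 -0.5426 -0.3531]
-> [ 0.41  -0.255  0.17 ] total [ 0.134   0.151  -0.0005] rows 6 each [ 0.0223  0.0252 -0.0001]
```

View pics/c9.png

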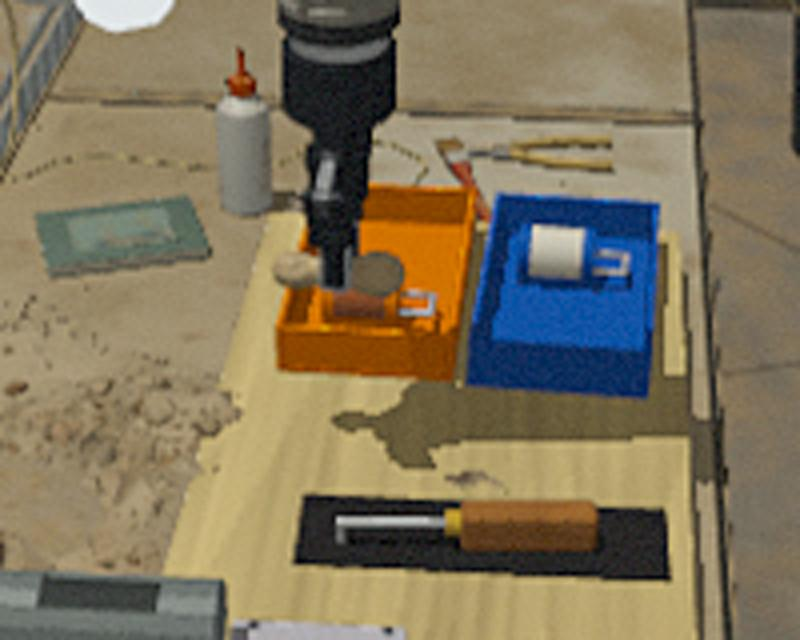

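Request:
send_rows --series '[[[0,0,0],[0,0,-0.5]],[[0.0225,0.025,0],[0,0,0]],[[0.0225,0.025,0],[0,0,0]],[[0.0225,0.025,0],[0,0,0]],[[0.0225,0.025,0],[0,0,0]],[[0.0225,0.025,0],[0,0,0]],[[0.0225,0.025,0],[0,0,0]],[[0.005,0,0],[0,0,0]],[[0,0,0.03],[0,0,0]],[[0,0,0.02],[0,0,0]],[[0,0,0],[0,0,0]]]'

```text
clock: 43.95
tcp_pos: [0.4083, -0.2593, 0.1152]
orientation: [2.185, -2.256, -0.007]
contact_force: [-0.0, 0.5, -1.0]
grip_width: 0.0193
```

```bash
python3 go.py s.04 -91.9 .408,-.26,.0535;python3 - <<'E'
from h import *
snap('side','side21'); crop('side21',200,80,400,240,4,'c9')
E
```

```text
pos [ 0.4083 -0.2593  0.1152] yaw -91.83531884514278 turn total(5deg) [0.0463 0.0282 0.013 ] w 0.019339701356496226 t 43.95 F [-0.0277  0.4826 -0.9794]
-> [ 0.408  -0.26    0.0535] total [0.0007 0.0003 0.0617] rows 2 each [0.0004 0.0002 0.0309]
```

View pics/c9.png

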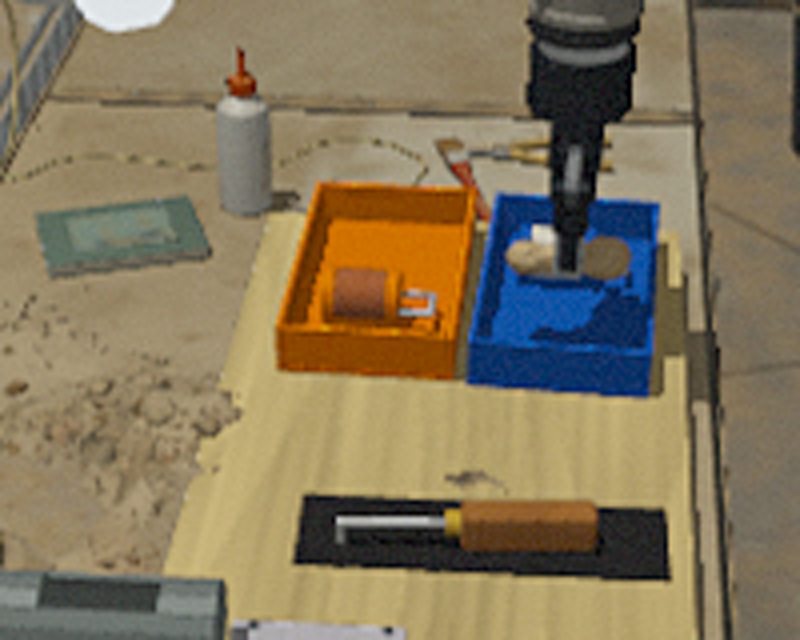

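Request:
send_rows --series '[[[0,0,0.02],[0,0,0]],[[0,0,0.02],[0,0,0]],[[0,0,0.012],[0,0,0]],[[0,0,0.007],[0,0,0]],[[0,0,0],[0,0,0]],[[0,0,0],[0,0,0]]]'

```text
clock: 44.75
tcp_pos: [0.4098, -0.2608, 0.0588]
orientation: [-2.184, 2.258, -0.001]
contact_force: [-1.0, 0.1, -0.6]
grip_width: 0.0197
```

Request:
send_rows --series '[[[0,0,0],[0,0,0]],[[0,0,0],[0,0,0]],[[0,0,0],[0,0,0]],[[0,0,0],[0,0,0]],[[0,0,0],[0,0,0]],[[0,0,-0.02],[0,0,0]],[[0,0,-0.03],[0,0,0]],[[0,0,-0.04],[0,0,0]],[[0,0,-0.04],[0,0,0]],[[-0.04,0,0],[0,0,0]],[[-0.04,-0.02,0],[0,0,0]],[[-0.04,-0.02,0],[0,0,0]],[[-0.04,-0.02,0],[0,0,0]],[[-0.04,0,0],[0,0,0]],[[0,0,0],[0,0,0]]]' --fingers 110

```text
clock: 46.62
tcp_pos: [0.4761, -0.0592, 0.1884]
orientation: [-2.191, 2.251, 0.001]
contact_force: [0.4, -0.2, 0.5]
grip_width: 0.0487
```

Run:
```python
from h import *
print(r.get_obs()['tcp_pos'],r.get_obs()['grip_width'])
snap('top','top22');snap('side','side22')
```

```text
[ 0.47614981 -0.05918781  0.18835332] 0.04867739811478222
```

View pics/top22.png

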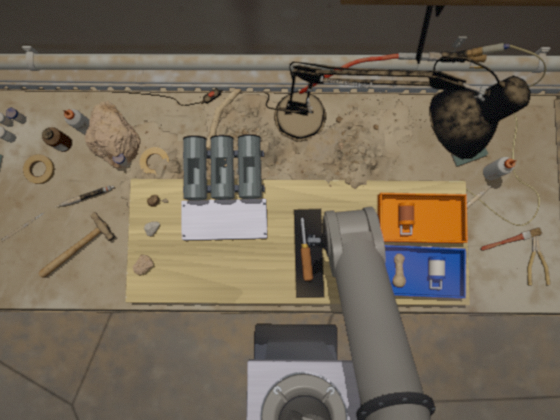

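View pics/side22.png

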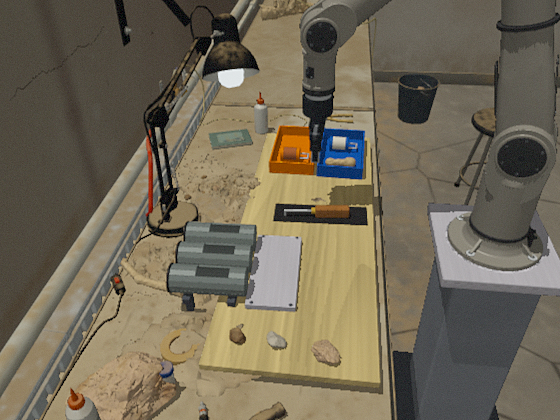

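Run:
```python
from h import *
a=cv2.imread('pics/top0.png').astype(int);b=cv2.imread('pics/top22.png').astype(int)
print(abs(a-b)[185:285,125:175].max(), r.get_obs()['clock'])
print(r.hand_in())
```

```text
11 46.725
the job is handed in; nothing more can be done
None
```

The rack is empty and the job is handed in at about 47 s, well inside the 210 s limit. This start had only two sleds: the right tube looked empty through its window. There was also no pinkish lump.

- **Sleds:** I drew the blue sled from the middle tube and the orange one from the left tube by their loops. The fingers touched neither until it stood fully out on the shelf. They now sit upright in the blue and orange bins.
- **Toe bone:** It is in the blue bin. I let it go about 6 mm above where it should rest, so it had a small drop, and it stayed clear of the sled.
- **Hook:** It lies flat on its mat, almost exactly where it started. I put it back before picking up the sleds.
- **Last checks:** The top and side pictures show all three tubes and the shelf empty and the small stones at the left end where they were (pixel difference there at most 11). Nothing was knocked aside that I could see, and no contact force read after a move was above about 6 N. The gripper was hanging free at about 0.19 m height at hand-in.

No check failed or disagreed. I made one wrong-way turn of about 4° in free air and corrected it.

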